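Set out the hand rollers in the order of the inks

TASK

Set out the hand rollers for the next print run: move the four clean rollers one by one from the drying rack to the inking rack, so that they lie in the same order as the ink tins along its back, each roller in the pair of notches straight in front of the tin with the lid of its own colour. Lower each one gently until its spindle rests fully down in both notches, without dropping or ramming it, let it go, and leave the tins standing where they are.

Things in the scene. Friction and masses are not known exactly. Their poses are not given: they have to be found in the camera images.
- roller_yellow_center (a point): centre of the yellow hand roller (loose, 0.35 kg, 228 mm long): clean yellow rubber drum, 44 mm diameter, 80 mm long; on each side a bare 10 mm steel spindle (40 to 72 mm off centre), then a pale wooden handle, 20 mm diameter, 42 mm long, with a yellow band. x = its axis, ends alike, turned any amount about it. Starts level in any place of rack_dry, centre 60 mm above the table
- roller_red_center (a point): centre of the red hand roller (loose, 0.35 kg, 228 mm long): clean red rubber drum, 44 mm diameter, 80 mm long; on each side a bare 10 mm steel spindle (40 to 72 mm off centre), then a pale wooden handle, 20 mm diameter, 42 mm long, with a red band. x = its axis, ends alike, turned any amount about it. Starts level in any place of rack_dry, centre 60 mm above the table
- roller_blue_center (a point): centre of the blue hand roller (loose, 0.35 kg, 228 mm long): clean blue rubber drum, 44 mm diameter, 80 mm long; on each side a bare 10 mm steel spindle (40 to 72 mm off centre), then a pale wooden handle, 20 mm diameter, 42 mm long, with a blue band. x = its axis, ends alike, turned any amount about it. Starts level in any place of rack_dry, centre 60 mm above the table
- roller_black_center (a point): centre of the black hand roller (loose, 0.35 kg, 228 mm long): clean black rubber drum, 44 mm diameter, 80 mm long; on each side a bare 10 mm steel spindle (40 to 72 mm off centre), then a pale wooden handle, 20 mm diameter, 42 mm long, with a black band. x = its axis, ends alike, turned any amount about it. Starts level in any place of rack_dry, centre 60 mm above the table
- tin_yellow: closed ink tin with a yellow lid, loose, 0.4 kg, 66 mm diameter, 50 mm high; origin at the centre of its underside. Stands on the ledge of rack_ink behind one of the four places (any): that place's centre is 163 mm from the tin's axis towards -x of rack_ink, at the same y of rack_ink
- tin_red: closed ink tin with a red lid, loose, 0.4 kg, 66 mm diameter, 50 mm high; origin at the centre of its underside. Stands on the ledge of rack_ink behind one of the four places (any): that place's centre is 163 mm from the tin's axis towards -x of rack_ink, at the same y of rack_ink
- tin_blue: closed ink tin with a blue lid, loose, 0.4 kg, 66 mm diameter, 50 mm high; origin at the centre of its underside. Stands on the ledge of rack_ink behind one of the four places (any): that place's centre is 163 mm from the tin's axis towards -x of rack_ink, at the same y of rack_ink
- tin_black: closed ink tin with a black lid, loose, 0.4 kg, 66 mm diameter, 50 mm high; origin at the centre of its underside. Stands on the ledge of rack_ink behind one of the four places (any): that place's centre is 163 mm from the tin's axis towards -x of rack_ink, at the same y of rack_ink
- rack_ink: inking rack, dark wood, with the four tins; no rollers at first; left or right of rack_dry. Fixed. Origin on the table midway between its two notched boards; y along the row, x along the rollers, away from the robot; z up. Places at x = 0, y = -126, -42, 42, 126 mm: drum between the boards (10 mm play each end), spindle in both notches; fully down its centre is 60 mm above the table
- rack_dry: drying rack, pale wood, jars on its ledge; make, size, axes as rack_ink. Base 15 mm thick, x -75 to 205, y -162 to 162 mm, ledge beyond x = 120. Boards 12 mm thick at x = -56 and 56, 82 mm high; a notch at each place is 42 mm wide at the top, 12 mm at its flat floor 55 mm above the table. Drums in neighbouring places are 40 mm apart. Fixed, at most 0.12 rad askew

How it is judged:
By the outcome, as a careful person would: the job done as asked, in the order asked, and still so for the second after the job is handed in, with the robot touching nothing.
It also fails if it takes over 134 s, if anything falls off the work surface, if the arm or the gripper's body presses on something with over 40 N, if the wrist force passes 120 N, or if a joint passes its speed limit or range.

ROBOT

A 6-joint arm with a two-finger parallel gripper is mounted at the origin on the work surface. World frame = base frame: x ahead of the robot, y to its left, z up, the work surface at z = 0. Lengths are in mm, angles in rad, forces in N, time in s.
With the tool pointing down it reaches from about 400 to 925 mm from the base axis. Payload 12.5 kg.
Tool frame: the origin (TCP) lies on the mounting face of the last link; the fingertips stand 190 mm ahead of it and the grasp point (between the pads) lies 171 mm ahead of it; x points along the fingers, y is the direction in which the jaws open and shut, and the axes are right-handed (so a half turn about x gives the same grasp; the last joint's range is limited). The gripper opens to 95 mm and grips with 3 to 60 N. Pads are 20 mm wide; open, the fingers measure 119 mm over their backs; the gripper's body (75 mm by 180 mm) begins 59 mm behind the grasp point.
Start: joints at [-1.248, 0.491, 1.559, -0, 1.092, -0.106], TCP at [259.881, -568.407, 404.761] pointing down, gripper open.
Joint ranges: [-3.1, 3.1], [-0.84, 2.19], [0.05, 2.79], [-1.13, 4.28], [0.06, 2.93], [-2.69, 2.69]. Speed limits (rad/s): [2.22, 2.22, 2.79, 3.14, 3.14, 3.14].

INTERFACE

Orientations are given as [roll, pitch, yaw] about the fixed x, y, z axes, in that order (R = Rz(yaw) Ry(pitch) Rx(roll)).
In Python, from cell import env, eyes gives the robot as it stands. The module is installed in compiled form; this text tells all that it offers.
- The arm moves only by the tool jog_arm, never from a script. Its argument "deltas" is one flat list of numbers, 7 for each row, row after row: the shift along the tool's x, y, z in mm, then the turn, a rotation vector about the tool's x, y, z in rad, then the opening, from 0 (shut) to 1 (fully open). A call has 1 to 10 rows; each row shifts and turns the pose as measured when the row begins, along the tool's axes as they then stand; what a row does not reach is not made up. A row lasts 1/8 s, in which the tool goes at most 62.5 mm and 10.7 degrees, less where a joint would pass 70% of its speed; a pose out of reach is approached as far as the arm can. A call is refused whole if a number of a shift passes 62.5 or a number of a turn 0.188, either way. A call with a gripper value outside its range is refused whole. The fingers move at their own pace and stop on an object; the grip force is fixed at half the most. Time passes only in rows, so rows that do not move let the fingers close. It gives the time, the measured TCP pose, the force and the opening at its end, in the units of the state.
- env.state(): the state, without advancing time (a new reading comes with each control period).
- eyes.read_camera(name): name is "side" or "top"; returns a dict with "image" (480x640x3 uint8, red, green, blue), "fovy" (degrees; the focal length in pixels is half the picture's height over the tangent of half this angle, whatever the lens; pixels are square), "cx", "cy" (the principal point, pixels), "dist" ([k1, k2, p1, p2, k3] as OpenCV has them; the pictures are not rectified), "world_from_camera" (4x4, takes a point from camera to world coordinates). Camera axes: x right, y up, looking along -z (the intrinsics and any distortion apply to the point x, -y, -z); pixel columns grow to the right and rows downward; lengths in mm; the calibration is good to about 2 mm. A picture is of the moment at which its call begins. There is no depth.
- env.job_done(): hands the job in, once; it reports no verdict.
The state is a dict: "t": time; "joints": joint angles; "qvel": joint speeds; "tau": joint torques, N m; "eef_pos": TCP position; "tcp_rot": TCP orientation; "ft_force": force on the tool from outside, world axes, zero at the start; "moment": the same for the moment, N m; "opening": opening from 0.0 (shut) to 1.0 (fully open).
Only numpy, scipy, OpenCV 4.12 (cv2) and the standard library are available. Lean on these libraries where they do the work, as an engineer would, in place of code of your own. Each camera call takes 0.05 s, during which the arm holds its last target.

## Working session

There is one attempt and no reset: what is moved stays moved. The work goes in short steps, Python scripts to look and compute and a tool call to move; the robot and the scene stay as the last step left them, time stands still between calls to the robot, and variables do not carry over. Pictures are saved under pics/ and viewed, and the job is handed in when it is done.

Besides the shell and the picture viewer there is one more tool, called as name(argument=value, ...), one argument or row to a line, values as JSON. jog_arm: Moves the arm, as the interface text tells. Its arguments: {"type":"object","properties":{"deltas":{"type":"array","items":{"type":"number"}}},"required":["deltas"]}

```bash
mkdir -p pics; python3 - <<'E'
from cell import env, eyes
import cv2
s=env.state(); print({k:(v if not hasattr(v,'tolist') else v.tolist()) for k,v in s.items()})
for n in ("side","top"):
    c=eyes.read_camera(n); cv2.imwrite(f"pics/{n}0.png",c["image"][:,:,::-1]); print(n,c["fovy"],c["cx"],c["cy"],c["dist"],c["world_from_camera"])
E
```

```text
{'t': 0.0, 'joints': [-1.2476298315283492, 0.4915336686260904, 1.559455848760413, -2.313281278790724e-05, 1.0917180139441964, -0.10560014625034694], 'qvel': [-0.00038207300911087587, 0.00043265087676761606, -0.0018678623446416736, -3.562885032503527e-05, 0.0006281383247440658, 0.000611623262342218], 'tau': [0.0001327893460256746, -61.26356363296509, -25.81846833229065, 0.06922548869624734, 0.048204195918515325, -2.8331371595413657e-05], 'eef_pos': [259.84902506444075, -568.3757842634844, 404.1755189410654], 'tcp_rot': [-1.6579959710589582, 1.5696812601810741, 1.9123739988260007], 'ft_force': [0.5858618784998072, -0.3994110153672392, -0.5578809380364218], 'moment': [-0.007010878314568246, 0.011269353103047887, -0.034782232899616135], 'opening': 0.9998643448848803}
side 48.807318434243854 319.66161669576525 240.1699696382687 [-0.15482031  0.          0.          0.          0.        ] [[-9.97146377e-01  5.05624558e-02 -5.60583784e-02  5.43176523e+02]
 [-7.48721200e-02 -7.57365590e-01  6.48684460e-01  7.07163665e+02]
 [-9.65760746e-03  6.51030569e-01  7.58990072e-01  8.86919212e+02]
 [ 0.00000000e+00  0.00000000e+00  0.00000000e+00  1.00000000e+00]]
top 45.619683354033256 325.916946376394 245.0157143919534 [-0.09184631  0.          0.          0.          0.        ] [[ 1.66324738e-02  9.95412469e-01 -9.42198353e-02  4.87373853e+02]
 [-9.99680831e-01  1.83476208e-02  1.73666749e-02  2.04499344e+01]
 [ 1.90157145e-02  9.39009125e-02  9.95399930e-01  1.15875517e+03]
 [ 0.00000000e+00  0.00000000e+00  0.00000000e+00  1.00000000e+00]]
```

View pics/top0.png

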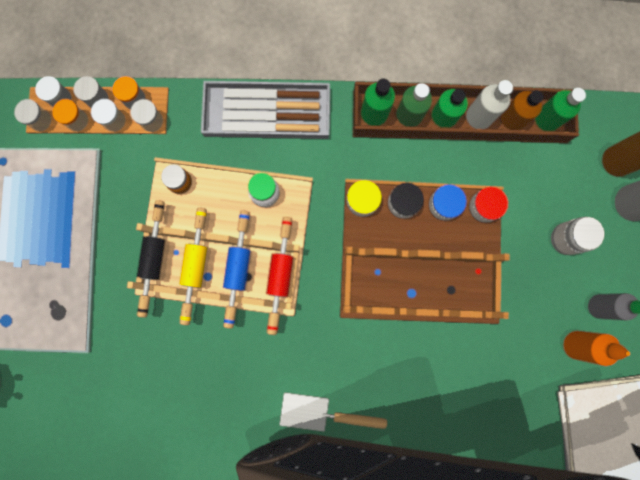

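View pics/side0.png

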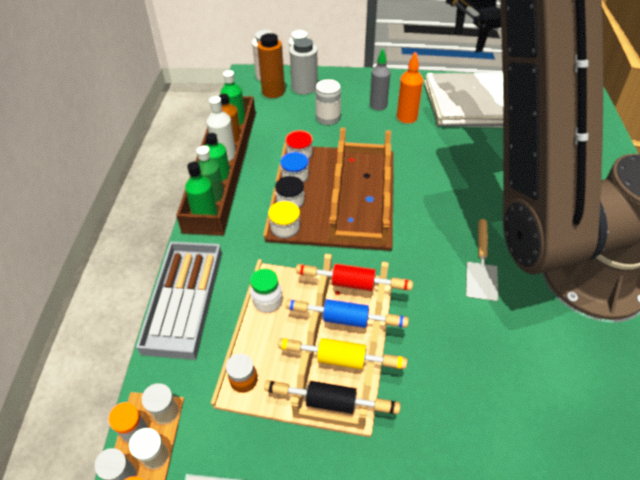

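```bash
cat > h.py <<'E'
from cell import env, eyes
import cv2, numpy as np
from scipy.spatial.transform import Rotation as R
def cam(n):
    c=eyes.read_camera(n); f=240/np.tan(np.radians(c["fovy"]/2))
    c["K"]=np.array([[f,0,c["cx"]],[0,f,c["cy"]],[0,0,1]]); c["d"]=np.array(c["dist"],float); c["T"]=np.array(c["world_from_camera"]); return c
def ray(c,uv):
    p=cv2.undistortPoints(np.array(uv,float).reshape(-1,1,2),c["K"],c["d"]).reshape(-1,2)
    d=np.c_[p[:,0],-p[:,1],-np.ones(len(p))]@c["T"][:3,:3].T
    return c["T"][:3,3],d
def onz(c,uv,z):
    o,d=ray(c,uv); return o+d*((z-o[2])/d[:,2])[:,None]
def proj(c,P):
    P=np.atleast_2d(P); q=(P-c["T"][:3,3])@c["T"][:3,:3]; q=q*[1,-1,-1]
    return cv2.projectPoints(q.reshape(-1,1,3),np.zeros(3),np.zeros(3),c["K"],c["d"])[0].reshape(-1,2)
def save(c,name,box=None,s=1):
    im=c["image"][:,:,::-1]
    if box: x0,y0,x1,y1=box; im=im[y0:y1,x0:x1]
    cv2.imwrite("pics/"+name,cv2.resize(im,None,fx=s,fy=s,interpolation=cv2.INTER_CUBIC))
E
python3 - <<'E'
from h import *
c=cam("side"); save(c,"s1.png",(200,110,420,440),1.8)
c=cam("top"); save(c,"t1.png",(120,150,520,340),2)
E
```

```text
(no output)
```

View pics/s1.png

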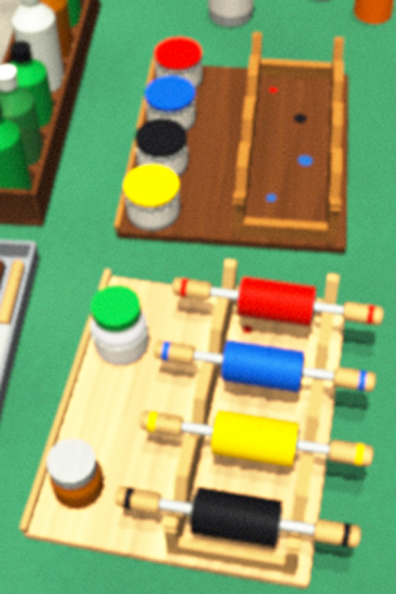

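View pics/t1.png

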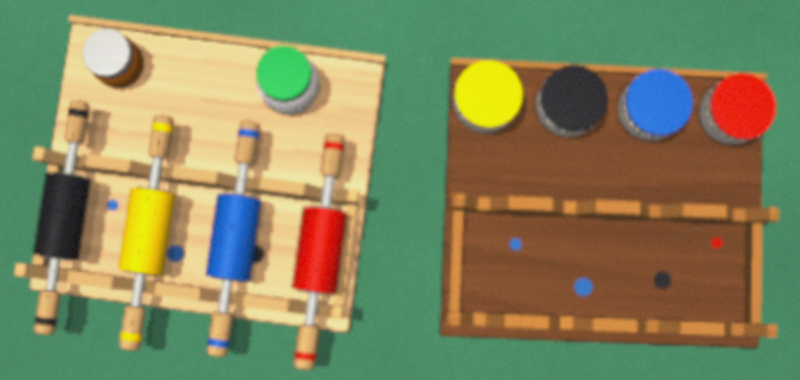

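```bash
cat > meas.py <<'E'
from h import *
def masks(im):
    h=cv2.cvtColor(im,cv2.COLOR_RGB2HSV); H,S,V=[h[:,:,i].astype(int) for i in range(3)]
    return dict(yellow=(H>24)&(H<34)&(S>200)&(V>120), red=((H<5)|(H>175))&(S>190)&(V>110),
      blue=(H>104)&(H<122)&(S>170)&(V>90), black=(V<52)&(S<140))
def blobs(im,roi,amin=120):
    out=[]
    for k,m in masks(im).items():
        mm=np.zeros(m.shape,np.uint8); x0,y0,x1,y1=roi; mm[y0:y1,x0:x1]=m[y0:y1,x0:x1]
        mm=cv2.morphologyEx(mm,cv2.MORPH_OPEN,np.ones((3,3)))
        for q in cv2.findContours(mm,cv2.RETR_EXTERNAL,cv2.CHAIN_APPROX_NONE)[0]:
            a=cv2.contourArea(q)
            if a>amin:
                r=cv2.minAreaRect(q); M=cv2.moments(q); out.append((k,a,(M['m10']/M['m00'],M['m01']/M['m00']),r,q))
    return out
ROI=dict(top=(120,150,520,345),side=(200,110,420,440))
E
python3 - <<'E'
from meas import *
for n in("top","side"):
    c=cam(n)
    for k,a,m,r,q in blobs(c["image"],ROI[n]):
        print(n,k,a,np.round(m,1),"rect",np.round(r[0],1),np.round(r[1],1),"z60",onz(c,m,60)[0].round(1)[:2],"z65",onz(c,m,65)[0].round(1)[:2], onz(c,cv2.fitEllipse(q)[0],65)[0].round(1)[:2])
E
```

```text
top yellow 600.0 [190.5 264.6] rect [190.4 264.8] [16.2 41.3] z60 [548.6 262. ] z65 [548.3 260.9] [548.9 260.8]
top yellow 838.5 [364.2 196.3] rect [364.  196.5] [31. 34.] z60 [688.4 -71.9] z65 [687.5 -71.5] [687.5 -71.5]
top red 760.0 [279.5 274.6] rect [279.5 274.5] [20.4 40.7] z60 [532.7  89.6] z65 [532.5  89.3] [532.2  89.3]
top red 740.5 [491.1 202.8] rect [491.  202.5] [31. 30.] z60 [ 681.2 -323.6] z65 [ 680.3 -322.1] [ 680.3 -322.1]
top blue 742.0 [236.3 268.2] rect [236.7 268.2] [20.6 40.3] z60 [543.3 173.2] z65 [543.  172.5] [542.7 172.5]
top blue 733.5 [449.1 200.9] rect [449. 201.] [30. 30.] z60 [ 683.  -239.5] z65 [ 682.1 -238.3] [ 682.1 -238.3]
top black 384.0 [155.6 258.5] rect [155.5 258.4] [11.8 39.7] z60 [559.2 330.4] z65 [558.8 329. ] [559.6 329.1]
top black 163.0 [143.3 254.6] rect [143.4 256.6] [ 6.6 38.1] z60 [566.2 354.8] z65 [565.8 353.3] [571.1 352.5]
side yellow 941.5 [341.3 352.2] rect [341.1 352.2] [46.  22.4] z60 [547.1 255.9] z65 [547.  258.6] [546.8 258.6]
side yellow 516.0 [283.4 212.6] rect [284. 213.] [22. 30.] z60 [688.2 -72.5] z65 [687.4 -67.8] [687.3 -67.7]
side red 784.0 [353.1 276.9] rect [353.  276.9] [41.6 20.8] z60 [532.3  89.8] z65 [532.4  93.6] [532.   93.5]
side red 300.0 [298.5 139.5] rect [298.5 139.5] [15. 23.] z60 [ 681.2 -324. ] z65 [ 680.3 -317.8] [ 680.3 -317.8]
side blue 674.0 [344.5 313.3] rect [345.1 312.9] [43.1 20.8] z60 [545.2 174.7] z65 [545.2 178. ] [543.4 177.9]
side blue 357.0 [294.  161.6] rect [294.  161.5] [17. 26.] z60 [ 683.3 -240.3] z65 [ 682.4 -234.6] [ 682.5 -234.6]
side black 898.5 [329.7 397.1] rect [330.7 397. ] [47.2 24.2] z60 [562.  341.6] z65 [561.8 343.8] [560.8 344. ]
side black 371.5 [289.4 186.2] rect [289.5 186. ] [18. 25.] z60 [ 684.8 -155.6] z65 [ 683.9 -150.4] [ 683.9 -150.4]
```

```bash
cat > ov.py <<'E'
from meas import *
def rackpts(o,yaw,P):
    P=np.atleast_2d(np.array(P,float)); c,s=np.cos(yaw),np.sin(yaw)
    return np.c_[o[0]+c*P[:,0]-s*P[:,1],o[1]+s*P[:,0]+c*P[:,1],P[:,2]]
def draw(c,racks,box,s,name):
    x0,y0,x1,y1=box; im=cv2.resize(c["image"][y0:y1,x0:x1,::-1].copy(),None,fx=s,fy=s,interpolation=cv2.INTER_CUBIC)
    for o,yaw in racks:
        L=[[(-75,-162,15),(205,-162,15),(205,162,15),(-75,162,15)]]
        for xb in(-62,-50,50,62): L.append([(xb,-162,82),(xb,162,82)])
        for l in L:
            p=(proj(c,rackpts(o,yaw,l))-[x0,y0]+0.5)*s
            cv2.polylines(im,[p.round().astype(int)],len(l)>2,(255,0,255),1)
        for y in(-126,-42,42,126):
            p=(proj(c,rackpts(o,yaw,[(-56,y,60),(56,y,60)]))-[x0,y0]+.5)*s
            cv2.polylines(im,[p.round().astype(int)],False,(255,255,0),1)
    cv2.imwrite("pics/"+name,im)
RK=[((521.9,-193.1),-0.0286),((548.2,215),-0.12)]
if __name__=="__main__":
    draw(cam("top"),RK,(120,150,520,340),2,"ovt.png")
    draw(cam("side"),RK,(200,110,420,440),1.8,"ovs.png")
E
python3 ov.py
```

```text
(no output)
```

View pics/ovt.png

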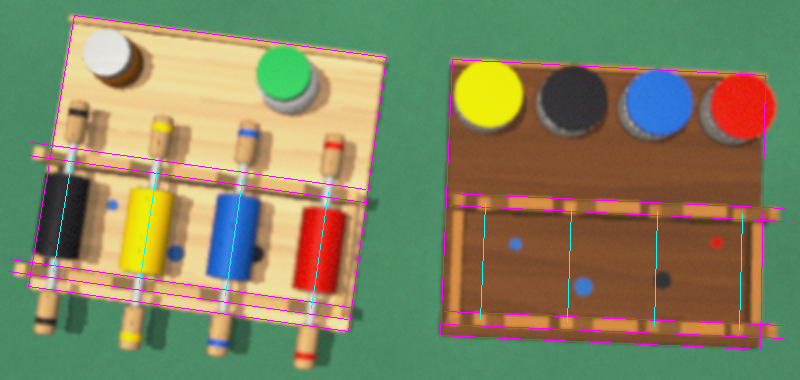

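View pics/ovs.png

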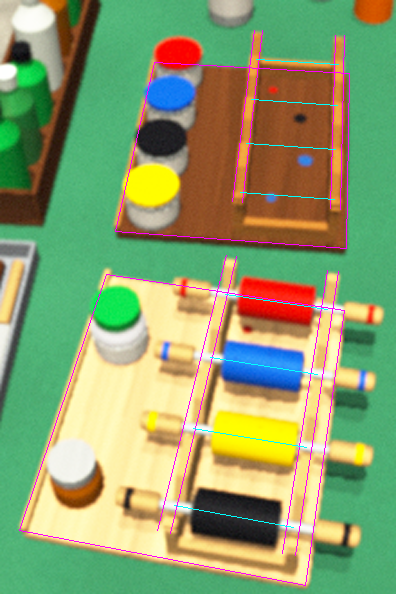

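```bash
python3 - <<'E'
from ov import *
c=cam("side")
for z in(15,30,45,60,75): 
    for y in (150,162): print(z,y,((proj(c,rackpts(*RK[0],[(0,y,z)]))[0]-[200,110]+.5)*1.8).round(1),((proj(c,rackpts(*RK[1],[(0,y,z)]))[0]-[200,110]+.5)*1.8).round(1))
for n in("top","side"):
    c=cam(n); h=cv2.cvtColor(c["image"],cv2.COLOR_RGB2HSV); 
    # drum + bands: bands as small blobs
    for k,a,m,r,q in blobs(c["image"],ROI[n],12):
        P=onz(c,m,60)[0]; 
        for i,(o,yw) in enumerate(RK):
            d=P[:2]-o; co,s=np.cos(yw),np.sin(yw); l=np.array([co*d[0]+s*d[1],-s*d[0]+co*d[1]])
            if i==1 and abs(l[1])<170 and abs(l[0])<130: print(n,k,a,l.round(1))
E
```

```text
15 150 [283.9 235.4] [228.1 558.6]
15 162 [283.3 243. ] [225.7 570.5]
30 150 [284.4 227.2] [228.1 552.6]
30 162 [283.9 234.8] [225.7 564.6]
45 150 [285.  218.9] [228.1 546.4]
45 162 [284.4 226.5] [225.7 558.6]
60 150 [285.6 210.4] [228.1 540.1]
60 162 [285. 218.] [225.7 552.3]
75 150 [286.2 201.7] [228.1 533.6]
75 162 [285.6 209.3] [225.6 545.9]
top yellow 601.0 [-5.3 46.7]
top red 761.0 [  -0.4 -126.2]
top blue 743.0 [  0.1 -42.1]
top black 393.5 [ -3.3 116.2]
top black 167.5 [ -0.3 140.9]
side yellow 26.0 [-108.    40.1]
side yellow 938.5 [-6.  40.4]
side yellow 25.0 [96.8 42.6]
side red 782.0 [  -0.6 -126. ]
side blue 670.5 [  0.9 -40.3]
side black 916.0 [ -1.4 127.2]
```

```bash
cat > go.py <<'E'
import sys
from ov import *
def tgt(rack,x,y,zgp,sgn):
    o,yw=RK[rack]; p=rackpts(o,yw,[(x,y,0)])[0]
    ty=sgn*np.array([-np.sin(yw),np.cos(yw),0]); tx=np.array([0,0,-1.]); tz=np.cross(tx,ty)
    return np.array([p[0],p[1],zgp+171]),np.c_[tx,ty,tz]
def delta(rack,x,y,zgp,sgn=None):
    s=env.state(); M=R.from_euler('xyz',s["tcp_rot"]).as_matrix(); p=np.array(s["eef_pos"])
    if sgn is None:
        o,yw=RK[rack]; sgn=1 if M[:,1]@[-np.sin(yw),np.cos(yw),0]>0 else -1
    P,T=tgt(rack,x,y,zgp,sgn)
    rv=R.from_matrix(M.T@T).as_rotvec()
    gp=p+171*M[:,0]
    print("t %.2f"%s["t"],"pos",p.round(1),"gp",gp.round(1),"open %.3f"%s["opening"],"F",np.round(s["ft_force"],1),"j",np.round(s["joints"],2))
    for i,(o,yw) in enumerate(RK):
        d=gp[:2]-o; c,n=np.cos(yw),np.sin(yw); print(" gp in rack",i,np.round([c*d[0]+n*d[1],-n*d[0]+c*d[1]],1))
    print(" d_tool",(M.T@(P-p)).round(1),"rv",rv.round(4),"toolz_in_world",M[:,2].round(3),"y",M[:,1].round(3))
if __name__=="__main__": delta(int(sys.argv[1]),*[float(a) for a in sys.argv[2:]])
E
python3 go.py 1 0 -126 150; python3 go.py 1 0 -126 150 -1
```

```text
t 0.55 pos [ 259.9 -568.4  404.8] gp [ 259.9 -568.4  233.8] open 1.001 F [-0.4  0.   0.3] j [-1.25  0.49  1.56 -0.    1.09 -0.11]
 gp in rack 0 [-251.2 -382.6]
 gp in rack 1 [-192.4 -812.3]
 d_tool [  83.7 -485.1 -522.2] rv [ 5.488e-01 -0.000e+00 -1.000e-04] toolz_in_world [-0.909 -0.416  0.   ] y [ 0.416 -0.909  0.   ]
t 0.55 pos [ 259.9 -568.4  404.8] gp [ 259.9 -568.4  233.8] open 1.001 F [-0.4  0.   0.3] j [-1.25  0.49  1.56 -0.    1.09 -0.11]
 gp in rack 0 [-251.2 -382.6]
 gp in rack 1 [-192.4 -812.3]
 d_tool [  83.7 -485.1 -522.2] rv [ 5.488e-01 -0.000e+00 -1.000e-04] toolz_in_world [-0.909 -0.416  0.   ] y [ 0.416 -0.909  0.   ]
```

jog_arm(
  deltas=[0,0,-30,0.183,0,0,0.68,0,0,-30,0.183,0,0,0.68,0,0,-30,0.183,0,0,0.68,0,0,0,0,0,0,0.68],
)

```text
t: 1.05
eef_pos: [348.1, -546.7, 404.9]
tcp_rot: [1.938, 1.57, -1.339]
ft_force: [-0.7, 0.3, -1.1]
opening: 0.69
```

```bash
python3 go.py 1 0 -126 150
```

```text
t 1.05 pos [ 348.1 -546.7  404.9] gp [ 348.1 -546.7  233.9] open 0.690 F [-0.7  0.3 -1.1] j [-1.11  0.52  1.5  -0.    1.12  0.6 ]
 gp in rack 0 [-163.6 -358.5]
 gp in rack 1 [-107.4 -780.2]
 d_tool [  83.7 -655.7  -97.8] rv [-0.0147 -0.0001 -0.0003] toolz_in_world [-0.991  0.134 -0.   ] y [-0.134 -0.991  0.   ]
```

jog_arm(
  deltas=[0,-55,-8,-0.0147,0,0,0.68,0,-55,-8,0,0,0,0.68,0,-55,-8,0,0,0,0.68,0,-55,-8,0,0,0,0.68,0,-55,-8,0,0,0,0.68,0,-55,-8,0,0,0,0.68,0,-55,-8,0,0,0,0.68,0,-55,-8,0,0,0,0.68,0,-55,-8,0,0,0,0.68,0,-55,-8,0,0,0,0.68],
)

```text
t: 2.3
eef_pos: [484.4, 1.2, 404.5]
tcp_rot: [2.294, 1.568, -0.944]
ft_force: [0.4, -0.7, 1.2]
opening: 0.68
```

```bash
python3 go.py 1 0 -126 150
```

```text
t 2.30 pos [484.4   1.2 404.5] gp [484.7   0.8 233.5] open 0.680 F [ 0.4 -0.7  1.2] j [-0.13  0.29  1.89 -0.    0.95  1.54]
 gp in rack 0 [-42.7 192.7]
 gp in rack 1 [ -37.4 -220.3]
 d_tool [ 83.4 -93.2 -39.7] rv [ 0.0233 -0.002  -0.0022] toolz_in_world [-0.995  0.097 -0.002] y [-0.097 -0.995  0.002]
```

jog_arm(
  deltas=[0,-47,-20,0.0233,-0.002,-0.002,0.68,0,-46,-20,0,0,0,0.68,40,0,0,0,0,0,0.68,40,0,0,0,0,0,0.68,0,0,0,0,0,0,0.68],
)

```text
t: 2.92
eef_pos: [534.6, 93.5, 323.8]
tcp_rot: [3.033, 1.568, -0.21]
ft_force: [-0.5, -0.2, -0.2]
opening: 0.685
```

```bash
python3 go.py 1 0 -126 70; python3 - <<'E'
from h import *
c=cam("top"); save(c,"t2.png",(120,150,520,440),1.9)
c=cam("side"); save(c,"s2.png",(200,110,500,440),1.8)
E
```

```text
t 2.92 pos [534.6  93.5 323.8] gp [535.1  93.4 152.8] open 0.685 F [-0.5 -0.2 -0.2] j [ 0.05  0.48  1.85 -0.    0.81  1.72]
 gp in rack 0 [  5.  286.7]
 gp in rack 1 [   1.6 -122.3]
 d_tool [82.8  3.7  1.4] rv [ 0.0188 -0.0029 -0.0003] toolz_in_world [-0.995  0.101 -0.003] y [-0.101 -0.995  0.   ]
```

View pics/s2.png

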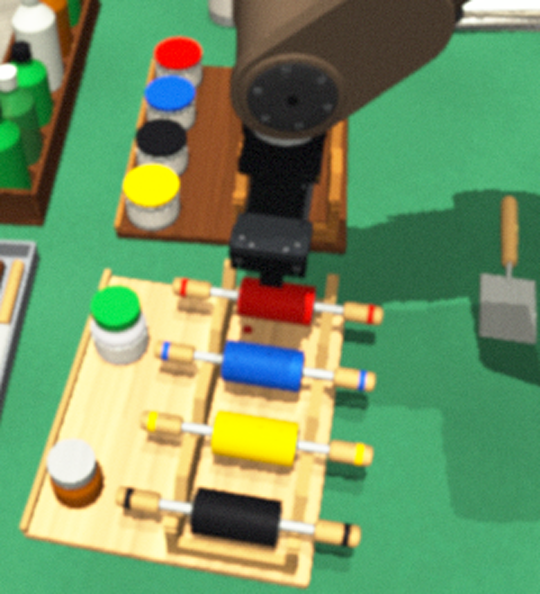

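The picture shows the gripper over the red drum (around 275,290), jaws across it. I'll lower it.

jog_arm(
  deltas=[15,3.7,1.4,0.019,-0.003,0,0.68,20,0,0,0,0,0,0.68,15,0,0,0,0,0,0.68,10,0,0,0,0,0,0.68,0,0,0,0,0,0,0.68],
)

```text
t: 3.65
eef_pos: [534.1, 88.2, 267.5]
tcp_rot: [-2.999, 1.559, 0.018]
ft_force: [-0.0, -0.3, 0.7]
opening: 0.681
```

```bash
python3 go.py 1 0 -126 70
```

```text
t 3.65 pos [534.1  88.2 267.5] gp [536.1  88.2  96.5] open 0.681 F [-0.  -0.3  0.7] j [ 0.04  0.56  1.9  -0.    0.67  1.74]
 gp in rack 0 [  6.1 281.6]
 gp in rack 1 [   3.2 -127.3]
 d_tool [26.5 -1.5  1.5] rv [-0.0042 -0.0112  0.0016] toolz_in_world [-0.992  0.124 -0.011] y [-0.124 -0.992 -0.002]
```

jog_arm(
  deltas=[12,-1.2,3,0,-0.011,0.0016,0.68,12,0,0,0,0,0,0.68,3,0,0,0,0,0,0.68,0,0,0,0,0,0,0.68],
)

```text
t: 4.15
eef_pos: [531.4, 90.0, 239.1]
tcp_rot: [-2.92, 1.571, 0.098]
ft_force: [-0.4, -0.1, 0.4]
opening: 0.682
```

```bash
python3 go.py 1 0 -126 70
```

```text
t 4.15 pos [531.4  90.  239.1] gp [531.5  90.   68.1] open 0.682 F [-0.4 -0.1  0.4] j [0.05 0.6  1.92 0.   0.62 1.74]
 gp in rack 0 [  1.5 283.2]
 gp in rack 1 [  -1.7 -126.1]
 d_tool [-1.9 -0.1 -1.7] rv [-0.004  -0.0002  0.0001] toolz_in_world [-0.992  0.124 -0.   ] y [-0.124 -0.992 -0.   ]
```

jog_arm(
  deltas=[0,0,0,0,0,0,0.5,0,0,0,0,0,0,0.46,0,0,0,0,0,0,0.4,0,0,0,0,0,0,0.3,0,0,0,0,0,0,0.2,0,0,0,0,0,0,0.2],
)

```text
t: 4.9
eef_pos: [531.6, 90.0, 239.7]
tcp_rot: [-2.915, 1.569, 0.102]
ft_force: [-0.1, -0.4, -1.3]
opening: 0.457
```

```bash
python3 go.py 1 0 -126 70
```

```text
t 4.90 pos [531.6  90.  239.7] gp [531.8  90.   68.7] open 0.457 F [-0.1 -0.4 -1.3] j [0.05 0.6  1.92 0.   0.62 1.74]
 gp in rack 0 [  1.8 283.3]
 gp in rack 1 [  -1.3 -126.1]
 d_tool [-1.3 -0.1 -1.6] rv [-0.0042 -0.0014  0.0003] toolz_in_world [-0.992  0.124 -0.001] y [-0.124 -0.992 -0.   ]
```

jog_arm(
  deltas=[-6,0,0,0,0,0,0.2,-14,0,0,0,0,0,0.2,-25,0,0,0,0,0,0.2,-25,0,0,0,0,0,0.2,-20,0,0,0,0,0,0.2,0,0,0,0,0,0,0.2],
)

```text
t: 5.65
eef_pos: [530.8, 90.0, 335.5]
tcp_rot: [-3.028, 1.57, -0.01]
ft_force: [0.0, 0.2, -3.7]
opening: 0.454
```

```bash
python3 go.py 0 0 -126 155; python3 - <<'E'
from h import *
c=cam("side"); save(c,"s3.png",(200,110,500,440),1.8)
E
```

```text
t 5.65 pos [530.8  90.  335.5] gp [531.   90.  164.5] open 0.454 F [ 0.   0.2 -3.7] j [ 0.05  0.45  1.85 -0.    0.84  1.74]
 gp in rack 0 [  1.  283.2]
 gp in rack 1 [  -2.1 -126.2]
 d_tool [  9.5 407.4 -38.1] rv [-0.0952 -0.0009  0.0001] toolz_in_world [-0.992  0.124 -0.001] y [-0.124 -0.992 -0.   ]
```

View pics/s3.png

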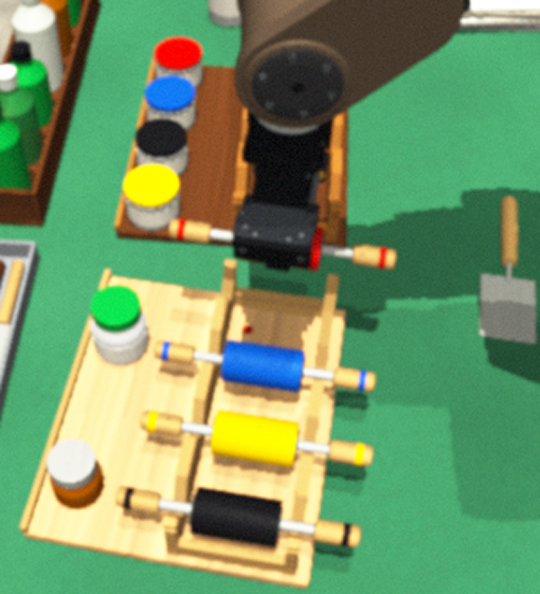

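The red roller is held level and lifted clear of the dry rack. Next I'll carry it across.

jog_arm(
  deltas=[0,30,-3,-0.015,0,0,0.2,0,45,-4,-0.02,0,0,0.2,0,50,-4,-0.02,0,0,0.2,0,50,-4,-0.02,0,0,0.2,0,50,-4,-0.02,0,0,0.2,0,50,-3,0,0,0,0.2,0,50,-3,0,0,0,0.2,0,40,-3,0,0,0,0.2,0,25,0,0,0,0,0.2,0,0,0,0,0,0,0.2],
)

```text
t: 6.95
eef_pos: [534.2, -312.4, 324.7]
tcp_rot: [-0.397, 1.556, 2.721]
ft_force: [-0.8, 0.3, -4.1]
opening: 0.458
```

```bash
python3 go.py 0 0 -126 110
```

```text
t 6.95 pos [ 534.2 -312.4  324.7] gp [ 532.  -311.4  153.7] open 0.458 F [-0.8  0.3 -4.1] j [-0.64  0.57  1.66 -0.    0.93  0.96]
 gp in rack 0 [  13.4 -118. ]
 gp in rack 1 [  46.9 -524.6]
 d_tool [43.8  7.2 15.2] rv [0.0051 0.0134 0.0056] toolz_in_world [-1.     0.023  0.013] y [-0.024 -1.    -0.006]
```

jog_arm(
  deltas=[8,7.2,15,0.005,0.0134,0.0056,0.2,16,0,0,0,0,0,0.2,14,0,0,0,0,0,0.2,0,0,0,0,0,0,0.2],
)

```text
t: 7.45
eef_pos: [519.4, -315.8, 283.6]
tcp_rot: [-0.823, 1.567, 2.292]
ft_force: [0.6, 0.2, -3.6]
opening: 0.456
```

```bash
python3 go.py 0 0 -126 80; python3 - <<'E'
from ov import *
c=cam("top"); draw(c,RK[:1],(320,150,520,345),3,"t4.png")
c=cam("side"); draw(c,RK[:1],(240,110,440,290),3,"s4.png")
E
```

```text
t 7.45 pos [ 519.4 -315.8  283.6] gp [ 519.  -315.3  112.6] open 0.456 F [ 0.6  0.2 -3.6] j [-0.65  0.61  1.72  0.    0.82  0.94]
 gp in rack 0 [   0.6 -122.2]
 gp in rack 1 [  34.5 -530. ]
 d_tool [32.6  3.4  0.9] rv [0.0027 0.0025 0.0027] toolz_in_world [-1.     0.026  0.003] y [-0.026 -1.    -0.003]
```

View pics/t4.png

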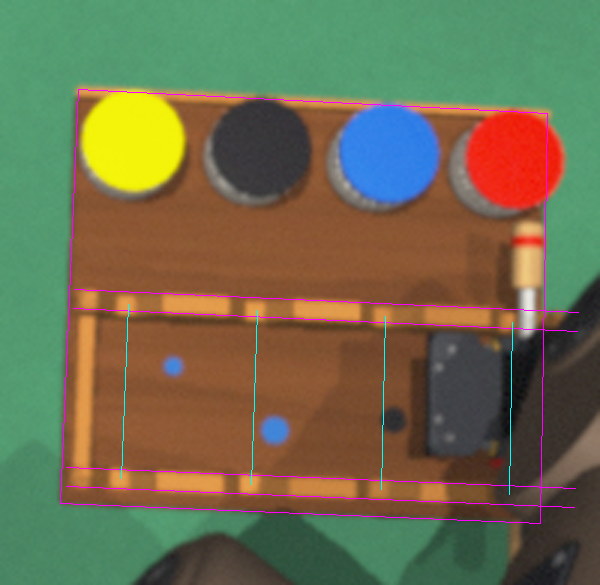

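View pics/s4.png

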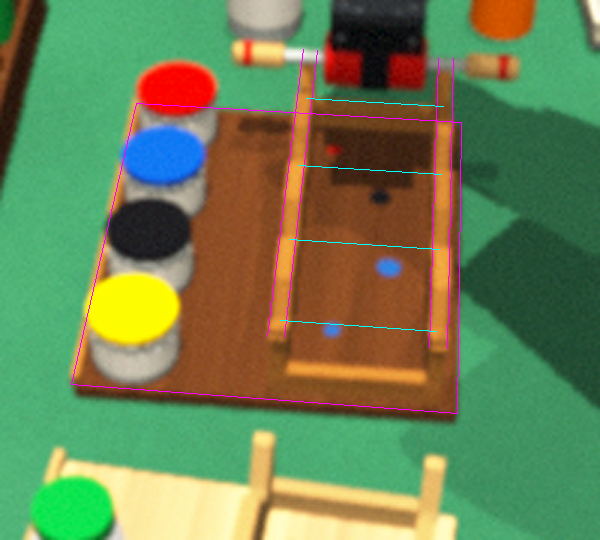

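```bash
cat > prof.py <<'E'
from ov import *
def prof(n,rack):
    c=cam(n); im=cv2.imread(f"pics/{n}0.png").astype(np.float32)
    ys=np.arange(-175,175,0.25)
    for z,name in((82,"crest"),(55,"floor")):
      for xb in(-56,56):
        v=0
        for dx in(-3,0,3):
            p=proj(c,rackpts(*RK[rack],np.c_[np.full(len(ys),xb+dx),ys,np.full(len(ys),z)])).astype(np.float32)
            v=v+cv2.remap(im[:,:,2],p[:,:1],p[:,1:],cv2.INTER_LINEAR)[:,0]
        v=v/3; v=np.convolve(np.pad(v,6,mode="edge"),np.ones(13)/13,"valid"); th=(np.percentile(v,85)+np.percentile(v,15))/2
        b=v>th; e=np.flatnonzero(np.diff(b.astype(int)))
        print(n,name,xb,[(round(float(ys[e[i]]),1),round(float(ys[e[i+1]]),1),'mid',round(float(ys[e[i]]+ys[e[i+1]])/2,1)) for i in range(len(e)-1) if b[e[i]+1]])
prof("top",0); prof("side",0)
E
python3 prof.py
```

```text
top crest -56 [(-155.0, -147.2, 'mid', -151.1), (-123.8, -113.0, 'mid', -118.4), (-105.0, -62.5, 'mid', -83.8), (-41.8, -30.8, 'mid', -36.2), (-21.2, 21.5, 'mid', 0.1), (39.2, 52.2, 'mid', 45.8), (62.8, 105.2, 'mid', 84.0), (121.5, 134.0, 'mid', 127.8), (147.0, 157.2, 'mid', 152.1)]
top crest 56 [(-154.5, -146.8, 'mid', -150.6), (-122.5, -112.8, 'mid', -117.6), (-104.8, -62.0, 'mid', -83.4), (-40.0, -31.0, 'mid', -35.5), (-20.8, 22.0, 'mid', 0.6), (40.0, 52.0, 'mid', 46.0), (63.0, 105.8, 'mid', 84.4), (122.5, 133.8, 'mid', 128.1), (147.5, 157.0, 'mid', 152.2)]
top floor -56 [(-164.0, -156.5, 'mid', -160.2), (-131.8, -121.2, 'mid', -126.5), (-112.5, -69.8, 'mid', -91.1), (-47.8, -37.2, 'mid', -42.5), (-26.8, 16.2, 'mid', -5.2), (35.2, 48.0, 'mid', 41.6), (59.2, 102.0, 'mid', 80.6), (119.5, 131.8, 'mid', 125.6), (145.8, 155.5, 'mid', 150.6)]
top floor 56 [(-163.0, -156.8, 'mid', -159.9), (-131.5, -120.5, 'mid', -126.0), (-112.2, -69.5, 'mid', -90.9), (-47.0, -36.8, 'mid', -41.9), (-26.2, 16.8, 'mid', -4.8), (35.5, 48.2, 'mid', 41.9), (59.5, 102.8, 'mid', 81.1), (119.8, 132.2, 'mid', 126.0), (146.2, 155.2, 'mid', 150.8)]
side crest -56 [(-106.2, -62.0, 'mid', -84.1), (-23.0, 22.0, 'mid', -0.5), (60.8, 106.0, 'mid', 83.4), (143.2, 153.5, 'mid', 148.4)]
side crest 56 [(-149.0, -146.2, 'mid', -147.6), (-106.2, -62.2, 'mid', -84.2), (-22.2, 22.2, 'mid', 0.0), (62.0, 106.0, 'mid', 84.0), (145.8, 153.5, 'mid', 149.6)]
side floor -56 [(-141.5, -95.5, 'mid', -118.5), (-55.0, -8.0, 'mid', -31.5), (31.8, 78.0, 'mid', 54.9), (117.2, 127.8, 'mid', 122.5)]
side floor 56 [(-141.0, -96.0, 'mid', -118.5), (-54.0, -7.2, 'mid', -30.6), (32.8, 79.5, 'mid', 56.1), (118.0, 128.8, 'mid', 123.4)]
```

Both cameras put the notch crests and floors within about 0.5 mm of my rack pose. I'll lower it.

jog_arm(
  deltas=[10,-0.6,0.6,0.0027,0.0025,0.0027,0.2,12,0,0,0,0,0,0.2,0,0,0,0,0,0,0.2,0,0,0,0,0,0,0.2],
)

```text
t: 8.15
eef_pos: [519.0, -315.8, 262.3]
tcp_rot: [2.49, 1.566, -0.681]
ft_force: [0.1, 0.2, -4.3]
opening: 0.457
```

```bash
python3 go.py 0 0 -126 69
```

```text
t 8.15 pos [ 519.  -315.8  262.3] gp [ 519.5 -316.2   91.3] open 0.457 F [ 0.1  0.2 -4.3] j [-0.66  0.64  1.74 -0.    0.77  0.94]
 gp in rack 0 [   1.2 -123.1]
 gp in rack 1 [  35.1 -530.8]
 d_tool [22.3  3.2  0.7] rv [-0.0006 -0.0034 -0.0026] toolz_in_world [-1.     0.029 -0.003] y [-0.029 -1.     0.003]
```

jog_arm(
  deltas=[0,2.8,1.2,-0.0006,-0.0034,-0.0026,0.2,4,0,0,0,0,0,0.2,4,0,0,0,0,0,0.2,0,0,0,0,0,0,0.2],
)

```text
t: 8.65
eef_pos: [517.6, -318.9, 254.1]
tcp_rot: [2.563, 1.57, -0.607]
ft_force: [-1.0, 0.7, -2.9]
opening: 0.458
```

```bash
python3 go.py 0 0 -126 69
```

```text
t 8.65 pos [ 517.6 -318.9  254.1] gp [ 517.6 -318.9   83.1] open 0.458 F [-1.   0.7 -2.9] j [-0.66  0.65  1.74  0.    0.75  0.94]
 gp in rack 0 [  -0.7 -125.9]
 gp in rack 1 [  33.6 -533.8]
 d_tool [14.1  0.1 -0.7] rv [-0.0002 -0.0003 -0.0002] toolz_in_world [-1.     0.029 -0.   ] y [-0.029 -1.     0.   ]
```

jog_arm(
  deltas=[3,0,0,0,0,0,0.2,3,0,0,0,0,0,0.2,3,0,0,0,0,0,0.2,2,0,0,0,0,0,0.2,0,0,0,0,0,0,0.2],
)

```text
t: 9.28
eef_pos: [517.6, -318.9, 242.3]
tcp_rot: [2.551, 1.57, -0.619]
ft_force: [-0.1, -0.6, -3.3]
opening: 0.454
```

```bash
python3 go.py 0 0 -126 69
```

```text
t 9.28 pos [ 517.6 -318.9  242.3] gp [ 517.7 -318.9   71.3] open 0.454 F [-0.1 -0.6 -3.3] j [-0.66  0.66  1.75  0.    0.73  0.94]
 gp in rack 0 [  -0.6 -125.9]
 gp in rack 1 [  33.6 -533.7]
 d_tool [ 2.3  0.2 -0.7] rv [-0.0001 -0.0003 -0.0002] toolz_in_world [-1.     0.029 -0.   ] y [-0.029 -1.     0.   ]
```

jog_arm(
  deltas=[1,0,0,0,0,0,0.2,0.8,0,0,0,0,0,0.2,0,0,0,0,0,0,0.2],
)

```text
t: 9.65
eef_pos: [517.7, -318.9, 240.5]
tcp_rot: [2.564, 1.57, -0.607]
ft_force: [-0.0, 0.4, -4.2]
opening: 0.456
```

```bash
python3 go.py 0 0 -126 69
```

```text
t 9.65 pos [ 517.7 -318.9  240.5] gp [ 517.8 -319.    69.5] open 0.456 F [-0.   0.4 -4.2] j [-0.66  0.67  1.75  0.    0.73  0.94]
 gp in rack 0 [  -0.5 -125.9]
 gp in rack 1 [  33.7 -533.8]
 d_tool [ 0.5  0.1 -0.6] rv [-0.0002 -0.0005 -0.0003] toolz_in_world [-1.     0.029 -0.001] y [-0.029 -1.     0.   ]
```

jog_arm(
  deltas=[0.6,0,0,0,0,0,0.2,0.5,0,0,0,0,0,0.2,0,0,0,0,0,0,0.2],
)

```text
t: 10.02
eef_pos: [517.7, -318.9, 239.8]
tcp_rot: [2.539, 1.57, -0.631]
ft_force: [-0.5, -0.6, -3.2]
opening: 0.457
```

```bash
python3 go.py 0 0 -126 69
```

```text
t 10.03 pos [ 517.7 -318.9  239.8] gp [ 517.8 -319.    68.8] open 0.457 F [-0.5 -0.6 -3.2] j [-0.66  0.67  1.75  0.    0.73  0.94]
 gp in rack 0 [  -0.5 -125.9]
 gp in rack 1 [  33.8 -533.7]
 d_tool [-0.2  0.2 -0.6] rv [-0.0001 -0.0008 -0.0006] toolz_in_world [-1.     0.029 -0.001] y [-0.029 -1.     0.001]
```

jog_arm(
  deltas=[0.7,0,0,0,0,0,0.2,0.7,0,0,0,0,0,0.2,0,0,0,0,0,0,0.2],
)

```text
t: 10.4
eef_pos: [517.6, -318.8, 239.8]
tcp_rot: [2.504, 1.569, -0.666]
ft_force: [-0.2, -0.5, -3.6]
opening: 0.459
```

```bash
python3 go.py 0 0 -126 69
```

```text
t 10.40 pos [ 517.6 -318.8  239.8] gp [ 517.9 -319.    68.8] open 0.459 F [-0.2 -0.5 -3.6] j [-0.66  0.67  1.75 -0.    0.72  0.94]
 gp in rack 0 [  -0.4 -125.9]
 gp in rack 1 [  33.8 -533.8]
 d_tool [-0.2  0.2 -0.7] rv [ 0.     -0.0015 -0.0011] toolz_in_world [-1.     0.029 -0.001] y [-0.029 -1.     0.001]
```

jog_arm(
  deltas=[1.5,0,0,0,0,0,0.2],
)

```text
t: 10.52
eef_pos: [517.7, -318.8, 239.4]
tcp_rot: [2.486, 1.568, -0.684]
ft_force: [-6.7, 4.4, 22.2]
opening: 0.458
```

```bash
python3 go.py 0 0 -126 69
```

```text
t 10.53 pos [ 517.7 -318.8  239.4] gp [ 518.  -319.1   68.4] open 0.458 F [-6.7  4.4 22.2] j [-0.66  0.67  1.75 -0.    0.72  0.94]
 gp in rack 0 [  -0.3 -126. ]
 gp in rack 1 [  33.9 -533.8]
 d_tool [-0.6  0.3 -0.6] rv [ 0.0001 -0.002  -0.0016] toolz_in_world [-1.     0.029 -0.002] y [-0.029 -1.     0.002]
```

Contact is at TCP z 239.8, the same height as when the roller sat in the dry rack, so it's fully seated. I'll relax and release.

jog_arm(
  deltas=[-0.2,0,0,0,0,0,0.2,0,0,0,0,0,0,0.3,0,0,0,0,0,0,0.46,0,0,0,0,0,0,0.5,0,0,0,0,0,0,0.6,0,0,0,0,0,0,0.68,0,0,0,0,0,0,0.68],
)

```text
t: 11.4
eef_pos: [518.0, -319.1, 239.7]
tcp_rot: [2.506, 1.567, -0.664]
ft_force: [-0.2, -0.6, 0.4]
opening: 0.669
```

```bash
python3 go.py 1 0 -42 150
```

```text
t 11.40 pos [ 518.  -319.1  239.7] gp [ 518.6 -319.5   68.7] open 0.669 F [-0.2 -0.6  0.4] j [-0.66  0.67  1.75 -0.    0.72  0.94]
 gp in rack 0 [   0.3 -126.5]
 gp in rack 1 [  34.6 -534.2]
 d_tool [ -82.5 -492.7  -11.4] rv [ 0.0914 -0.0036 -0.0024] toolz_in_world [-1.     0.029 -0.003] y [-0.029 -1.     0.003]
```

Released. Next I'll rise and go for blue.

jog_arm(
  deltas=[-10,0,0,0,0,0,0.68,-30,0,0,0,0,0,0.68,-45,0,0,0,0,0,0.68,0,-55,0,0.02,0,0,0.68,0,-55,0,0.02,0,0,0.68,0,-55,0,0.02,0,0,0.68,0,-55,0,0.02,0,0,0.68,0,-55,0,0.01,0,0,0.68,0,-55,0,0,0,0,0.68,0,-55,0,0,0,0,0.68],
)

```text
t: 12.65
eef_pos: [551.2, 72.3, 333.3]
tcp_rot: [2.864, 1.557, -0.406]
ft_force: [0.4, -0.8, -0.4]
opening: 0.68
```

```bash
python3 go.py 1 0 -42 150
```

```text
t 12.65 pos [551.2  72.3 333.3] gp [553.3  71.4 162.4] open 0.680 F [ 0.4 -0.8 -0.4] j [ 0.01  0.48  1.81 -0.01  0.84  1.72]
 gp in rack 0 [ 23.8 265.3]
 gp in rack 1 [  22.2 -142. ]
 d_tool [ 11.7 -99.2  21. ] rv [-0.0085 -0.0128 -0.0037] toolz_in_world [-0.992  0.128 -0.013] y [-0.128 -0.992  0.004]
```

jog_arm(
  deltas=[5,-50,12,-0.0085,-0.0128,-0.0037,0.68,5,-49,9,0,0,0,0.68,20,0,0,0,0,0,0.68,10,0,0,0,0,0,0.68,0,0,0,0,0,0,0.68],
)

```text
t: 13.28
eef_pos: [541.9, 180.3, 295.7]
tcp_rot: [-2.782, 1.566, 0.245]
ft_force: [0.3, -0.4, -0.1]
opening: 0.682
```

```bash
python3 go.py 1 -0.5 -42 69;python3 - <<'E'
from h import *
c=cam("top"); save(c,"t5.png",(120,150,520,440),1.9)
c=cam("side"); save(c,"s5.png",(200,110,500,440),1.8)
E
```

```text
t 13.28 pos [541.9 180.3 295.7] gp [542.7 180.5 124.7] open 0.682 F [ 0.3 -0.4 -0.1] j [0.21 0.55 1.8  0.   0.78 1.89]
 gp in rack 0 [ 10.2 374. ]
 gp in rack 1 [ -1.3 -34.9]
 d_tool [55.6  6.9 -1.3] rv [ 0.0054 -0.0046  0.0017] toolz_in_world [-0.993  0.114 -0.005] y [-0.114 -0.993 -0.002]
```

View pics/s5.png

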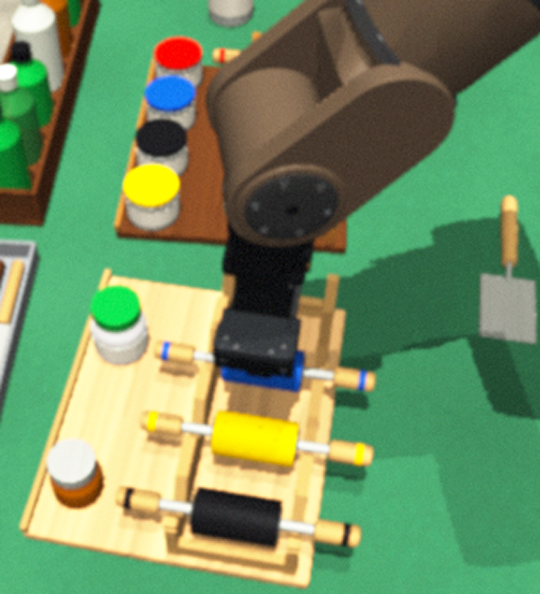

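View pics/t5.png

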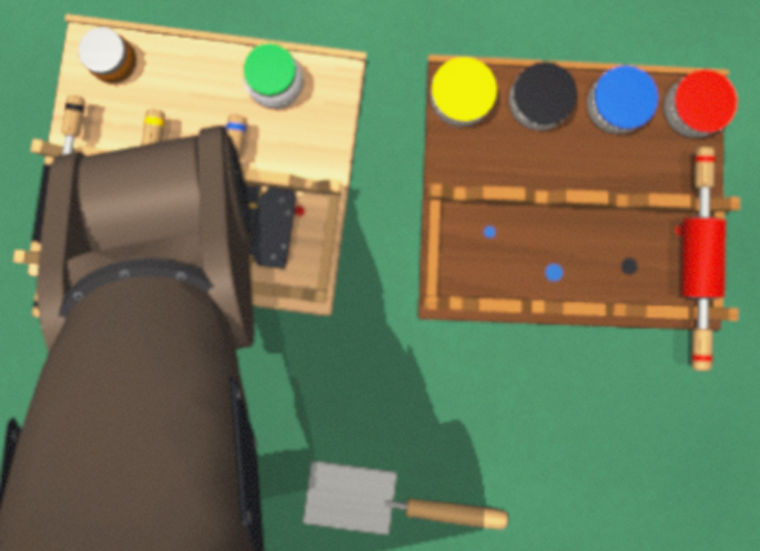

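Red lies in its notches in front of the red tin. Next is the descent onto blue.

jog_arm(
  deltas=[5,7,-1,0.0054,-0.0046,0.0017,0.68,10,0,0,0,0,0,0.68,12,0,0,0,0,0,0.68,0,0,0,0,0,0,0.68],
)

```text
t: 13.88
eef_pos: [542.7, 171.2, 268.2]
tcp_rot: [-2.802, 1.569, 0.217]
ft_force: [-0.4, -0.3, -0.6]
opening: 0.677
```

```bash
python3 go.py 1 -0.5 -42 69
```

```text
t 13.88 pos [542.7 171.2 268.2] gp [543.  171.2  97.2] open 0.677 F [-0.4 -0.3 -0.6] j [0.19 0.59 1.83 0.   0.72 1.88]
 gp in rack 0 [ 10.7 364.8]
 gp in rack 1 [  0.1 -44.1]
 d_tool [28.2 -2.2  0.3] rv [-0.0032 -0.0017  0.0006] toolz_in_world [-0.992  0.123 -0.002] y [-0.123 -0.992 -0.001]
```

jog_arm(
  deltas=[8,-2.1,0.3,-0.003,-0.0017,0,0.68,10,0,0,0,0,0,0.68,8,0,0,0,0,0,0.68,0,0,0,0,0,0,0.68],
)

```text
t: 14.38
eef_pos: [542.7, 173.7, 240.0]
tcp_rot: [-0.625, 1.57, 2.397]
ft_force: [0.5, -0.3, 0.2]
opening: 0.681
```

```bash
python3 go.py 1 -0.5 -42 69
```

```text
t 14.38 pos [542.7 173.7 240. ] gp [542.6 173.8  69. ] open 0.681 F [ 0.5 -0.3  0.2] j [0.19 0.63 1.84 0.   0.67 1.88]
 gp in rack 0 [ 10.2 367.3]
 gp in rack 1 [ -0.6 -41.6]
 d_tool [ 0.   0.4 -0. ] rv [0.0005 0.0006 0.0004] toolz_in_world [-0.993  0.119  0.001] y [-0.119 -0.993 -0.   ]
```

jog_arm(
  deltas=[0,0.4,0,0,0,0,0.5,0,0,0,0,0,0,0.46,0,0,0,0,0,0,0.4,0,0,0,0,0,0,0.3,0,0,0,0,0,0,0.2,0,0,0,0,0,0,0.2],
)

```text
t: 15.12
eef_pos: [542.7, 173.3, 240.5]
tcp_rot: [-1.803, 1.57, 1.219]
ft_force: [-0.8, 0.4, -1.8]
opening: 0.457
```

```bash
python3 go.py 1 -0.5 -42 69
```

```text
t 15.12 pos [542.7 173.3 240.5] gp [542.8 173.5  69.5] open 0.457 F [-0.8  0.4 -1.8] j [0.19 0.63 1.84 0.   0.67 1.88]
 gp in rack 0 [ 10.4 367. ]
 gp in rack 1 [ -0.4 -41.9]
 d_tool [ 0.5 -0.   0. ] rv [ 0.0005 -0.0002  0.0008] toolz_in_world [-0.993  0.119 -0.   ] y [-0.119 -0.993 -0.001]
```

jog_arm(
  deltas=[-6,0,0,0,0,0,0.2,-14,0,0,0,0,0,0.2,-25,0,0,0,0,0,0.2,-25,0,0,0,0,0,0.2,-20,0,0,0,0,0,0.2,0,0,0,0,0,0,0.2],
)

```text
t: 15.88
eef_pos: [542.1, 173.1, 336.4]
tcp_rot: [-1.356, 1.57, 1.666]
ft_force: [-0.5, -0.4, -4.6]
opening: 0.457
```

```bash
python3 go.py 0 0 -42 150
```

```text
t 15.88 pos [542.1 173.1 336.4] gp [542.1 173.2 165.4] open 0.457 F [-0.5 -0.4 -4.6] j [0.19 0.49 1.77 0.   0.88 1.88]
 gp in rack 0 [  9.7 366.8]
 gp in rack 1 [ -1.  -42.2]
 d_tool [ 15.1 407.9 -27.4] rv [-0.0908  0.0001  0.0005] toolz_in_world [-0.993  0.119  0.   ] y [-0.119 -0.993 -0.001]
```

jog_arm(
  deltas=[0,30,-1,-0.015,0,0,0.2,0,45,-1,-0.02,0,0,0.2,0,50,-2,-0.02,0,0,0.2,0,50,-2,-0.02,0,0,0.2,0,50,-2,-0.015,0,0,0.2,0,50,-2,0,0,0,0.2,0,50,-2,0,0,0,0.2,0,44,-2,0,0,0,0.2,0,30,0,0,0,0,0.2,0,0,0,0,0,0,0.2],
)

```text
t: 17.12
eef_pos: [531.6, -237.9, 330.5]
tcp_rot: [-0.39, 1.563, 2.727]
ft_force: [0.8, 0.6, -4.0]
opening: 0.459
```

```bash
python3 go.py 0 0 -42 110
```

```text
t 17.12 pos [ 531.6 -237.9  330.5] gp [ 530.4 -237.4  159.5] open 0.459 F [ 0.8  0.6 -4. ] j [-0.53  0.52  1.74 -0.    0.89  1.06]
 gp in rack 0 [  9.8 -44. ]
 gp in rack 1 [  36.5 -451.2]
 d_tool [49.5 -2.4 10.6] rv [0.0039 0.0071 0.0029] toolz_in_world [-1.     0.025  0.007] y [-0.025 -1.    -0.003]
```

jog_arm(
  deltas=[8,-2.4,10,0.004,0.007,0.003,0.2,18,0,0,0,0,0,0.2,18,0,0,0,0,0,0.2,0,0,0,0,0,0,0.2],
)

```text
t: 17.62
eef_pos: [520.6, -232.3, 283.9]
tcp_rot: [-0.616, 1.567, 2.498]
ft_force: [0.8, 0.2, -2.9]
opening: 0.457
```

```bash
python3 go.py 0 0 -42 85
```

```text
t 17.62 pos [ 520.6 -232.3  283.9] gp [ 520.1 -231.9  112.9] open 0.457 F [ 0.8  0.2 -2.9] j [-0.54  0.56  1.81  0.    0.77  1.06]
 gp in rack 0 [ -0.7 -38.8]
 gp in rack 1 [  25.6 -447. ]
 d_tool [27.9  2.9 -0.3] rv [0.0006 0.0031 0.0022] toolz_in_world [-1.     0.028  0.003] y [-0.028 -1.    -0.002]
```

jog_arm(
  deltas=[6,2.9,-0.3,0.0006,0.003,0.002,0.2,8,0,0,0,0,0,0.2,8,0,0,0,0,0,0.2,0,0,0,0,0,0,0.2],
)

```text
t: 18.12
eef_pos: [521.1, -234.6, 261.6]
tcp_rot: [2.736, 1.569, -0.433]
ft_force: [-0.4, 0.2, -4.4]
opening: 0.454
```

```bash
python3 go.py 0 0 -42 69.5
```

```text
t 18.12 pos [ 521.1 -234.6  261.6] gp [ 521.4 -234.7   90.6] open 0.454 F [-0.4  0.2 -4.4] j [-0.54  0.6   1.83  0.    0.71  1.06]
 gp in rack 0 [  0.7 -41.6]
 gp in rack 1 [  27.2 -449.7]
 d_tool [21.1  0.4  0.5] rv [ 0.0008 -0.0013 -0.0006] toolz_in_world [-1.     0.028 -0.001] y [-0.028 -1.     0.001]
```

jog_arm(
  deltas=[5,0.3,0.5,0,-0.0013,0,0.2,5,0,0,0,0,0,0.2,5,0,0,0,0,0,0.2,3,0,0,0,0,0,0.2,0,0,0,0,0,0,0.2],
)

```text
t: 18.75
eef_pos: [520.7, -235.1, 242.5]
tcp_rot: [1.99, 1.57, -1.18]
ft_force: [0.0, -0.7, -3.7]
opening: 0.455
```

```bash
python3 go.py 0 0 -42 69.5
```

```text
t 18.75 pos [ 520.7 -235.1  242.5] gp [ 520.7 -235.2   71.5] open 0.455 F [ 0.  -0.7 -3.7] j [-0.54  0.63  1.84 -0.    0.67  1.06]
 gp in rack 0 [  0.  -42.1]
 gp in rack 1 [  26.6 -450.2]
 d_tool [ 2.  0. -0.] rv [ 0.0006 -0.0003 -0.0007] toolz_in_world [-1.     0.028 -0.   ] y [-0.028 -1.     0.001]
```

jog_arm(
  deltas=[1,0,0,0,0,0,0.2,0.8,0,0,0,0,0,0.2,0.6,0,0,0,0,0,0.2],
)

```text
t: 19.12
eef_pos: [520.8, -235.1, 240.4]
tcp_rot: [2.268, 1.569, -0.902]
ft_force: [-1.2, -0.0, 1.8]
opening: 0.459
```

jog_arm(
  deltas=[0.7,0,0,0,0,0,0.2],
)

```text
t: 19.25
eef_pos: [520.8, -235.1, 240.3]
tcp_rot: [2.333, 1.569, -0.837]
ft_force: [-4.1, 2.2, 9.0]
opening: 0.457
```

Seated at 240.3, against 240.5 when it was gripped in the dry rack. I'll release, rise and head for yellow.

jog_arm(
  deltas=[-0.1,0,0,0,0,0,0.2,0,0,0,0,0,0,0.3,0,0,0,0,0,0,0.46,0,0,0,0,0,0,0.5,0,0,0,0,0,0,0.6,0,0,0,0,0,0,0.68,0,0,0,0,0,0,0.68,-10,0,0,0,0,0,0.68,-30,0,0,0,0,0,0.68,-45,0,0,0,0,0,0.68],
)

```text
t: 20.5
eef_pos: [520.7, -235.0, 326.6]
tcp_rot: [-0.215, 1.569, 2.899]
ft_force: [0.0, 0.0, 0.3]
opening: 0.68
```

jog_arm(
  deltas=[0,-50,-1,0.02,0,0,0.68,0,-55,-1,0.02,0,0,0.68,0,-55,-1,0.02,0,0,0.68,0,-55,0,0.02,0,0,0.68,0,-55,0,0.01,0,0,0.68,0,-55,0,0,0,0,0.68,0,-50,0,0,0,0,0.68,0,0,0,0,0,0,0.68],
)

```text
t: 21.5
eef_pos: [556.3, 149.0, 335.8]
tcp_rot: [2.996, 1.558, -0.269]
ft_force: [-0.4, -0.6, -0.3]
opening: 0.683
```

```bash
python3 go.py 1 -0.5 42 130;python3 - <<'E'
from h import *
c=cam("top"); save(c,"t6.png",(120,150,520,440),1.9)
c=cam("side"); save(c,"s6.png",(200,110,500,440),1.8)
E
```

```text
t 21.50 pos [556.3 149.  335.8] gp [558.4 148.4 164.8] open 0.683 F [-0.4 -0.6 -0.3] j [ 0.15  0.5   1.76 -0.01  0.87  1.85]
 gp in rack 0 [ 26.8 342.5]
 gp in rack 1 [ 18.1 -64.8]
 d_tool [  34.4 -106.5   17.3] rv [-0.0036 -0.0127 -0.0019] toolz_in_world [-0.992  0.123 -0.013] y [-0.123 -0.992  0.002]
```

View pics/t6.png

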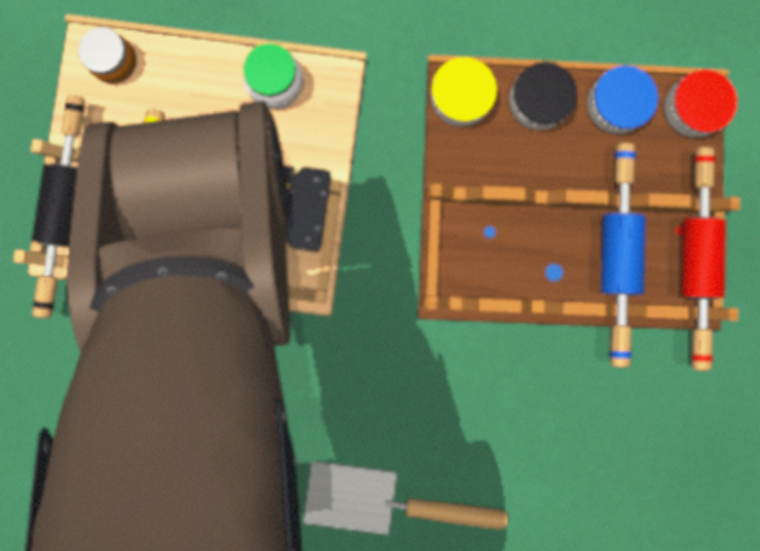

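View pics/s6.png

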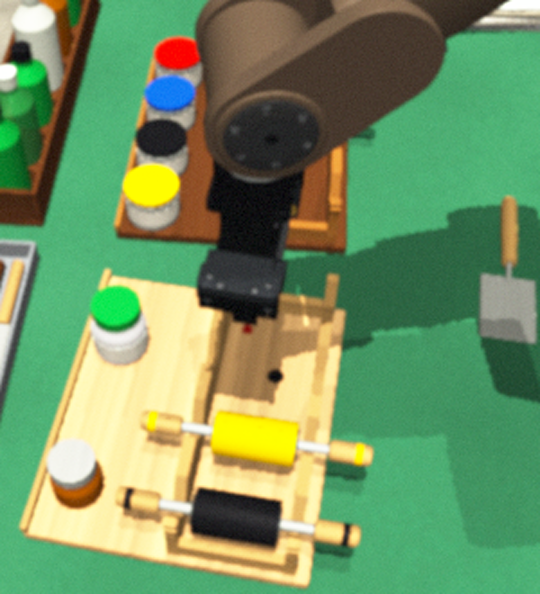

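Blue and red lie in line with their tins. Next is yellow, whose drum sits at rack x ≈ -5.5.

jog_arm(
  deltas=[8,-53,12,-0.0036,-0.0127,-0.002,0.68,12,-50,10,0,0,0,0.68,14,0,0,0,0,0,0.68,0,0,0,0,0,0,0.68],
)

```text
t: 22.1
eef_pos: [548.6, 247.8, 301.8]
tcp_rot: [1.967, 1.57, -1.304]
ft_force: [0.6, 0.5, -0.2]
opening: 0.681
```

```bash
python3 go.py 1 -5.5 42 69.5
```

```text
t 22.10 pos [548.6 247.8 301.8] gp [548.6 247.7 130.8] open 0.681 F [ 0.6  0.5 -0.2] j [ 0.31  0.58  1.72 -0.    0.84  2.02]
 gp in rack 0 [ 14.1 441.4]
 gp in rack 1 [-3.5 32.5]
 d_tool [61.3 -9.4  2. ] rv [-0.0102 -0.0003 -0.0006] toolz_in_world [-0.992  0.13  -0.   ] y [-0.13  -0.992  0.001]
```

jog_arm(
  deltas=[10,-9.4,2,-0.0102,0,0,0.68,12,0,0,0,0,0,0.68,12,0,0,0,0,0,0.68,0,0,0,0,0,0,0.68],
)

```text
t: 22.6
eef_pos: [548.7, 254.6, 266.2]
tcp_rot: [2.224, 1.57, -1.041]
ft_force: [0.0, -0.6, 0.2]
opening: 0.676
```

```bash
python3 go.py 1 -5.5 42 69.5
```

```text
t 22.60 pos [548.7 254.6 266.2] gp [548.8 254.5  95.2] open 0.676 F [ 0.  -0.6  0.2] j [ 0.33  0.63  1.74 -0.    0.77  2.02]
 gp in rack 0 [ 14.1 448.2]
 gp in rack 1 [-4.2 39.3]
 d_tool [25.7 -2.6  1.3] rv [-0.0034 -0.0006 -0.0007] toolz_in_world [-0.992  0.123 -0.001] y [-0.123 -0.992  0.001]
```

jog_arm(
  deltas=[6,-2.6,1.2,-0.0034,0,0,0.68,10,0,0,0,0,0,0.68,8,0,0,0,0,0,0.68,0,0,0,0,0,0,0.68],
)

```text
t: 23.1
eef_pos: [547.9, 257.4, 240.6]
tcp_rot: [2.499, 1.57, -0.762]
ft_force: [0.1, 0.2, 0.1]
opening: 0.682
```

```bash
python3 go.py 1 -5.5 42 69.5
```

```text
t 23.10 pos [547.9 257.4 240.6] gp [548.  257.3  69.6] open 0.682 F [0.1 0.2 0.1] j [ 0.33  0.66  1.75 -0.    0.72  2.02]
 gp in rack 0 [ 13.2 451. ]
 gp in rack 1 [-5.3 42. ]
 d_tool [0.1 0.1 0.1] rv [ 0.0001 -0.0008 -0.0006] toolz_in_world [-0.993  0.12  -0.001] y [-0.12  -0.993  0.001]
```

jog_arm(
  deltas=[0,0,0,0,0,0,0.5,0,0,0,0,0,0,0.46,0,0,0,0,0,0,0.4,0,0,0,0,0,0,0.3,0,0,0,0,0,0,0.2,0,0,0,0,0,0,0.2],
)

```text
t: 23.85
eef_pos: [548.0, 257.5, 241.1]
tcp_rot: [3.058, 1.569, -0.203]
ft_force: [0.9, 0.5, -0.1]
opening: 0.457
```

jog_arm(
  deltas=[-6,0,0,0,0,0,0.2,-14,0,0,0,0,0,0.2,-25,0,0,0,0,0,0.2,-25,0,0,0,0,0,0.2,-20,0,0,0,0,0,0.2,0,0,0,0,0,0,0.2],
)

```text
t: 24.6
eef_pos: [547.4, 257.4, 337.0]
tcp_rot: [2.93, 1.569, -0.332]
ft_force: [-0.6, -0.1, -4.1]
opening: 0.458
```

```bash
python3 go.py 0 0 126 150
```

```text
t 24.60 pos [547.4 257.4 337. ] gp [547.6 257.3 166. ] open 0.458 F [-0.6 -0.1 -4.1] j [ 0.33  0.54  1.68 -0.    0.92  2.02]
 gp in rack 0 [ 12.8 450.9]
 gp in rack 1 [-5.6 41.9]
 d_tool [ 16.2 324.8 -17.1] rv [-0.0912 -0.0015 -0.0004] toolz_in_world [-0.993  0.12  -0.002] y [-0.12  -0.993  0.   ]
```

jog_arm(
  deltas=[0,30,-1,-0.015,0,0,0.2,0,45,-1,-0.02,0,0,0.2,0,50,0,-0.02,0,0,0.2,0,50,0,-0.02,0,0,0.2,0,50,0,-0.016,0,0,0.2,0,50,0,0,0,0,0.2,0,38,0,0,0,0,0.2,0,10,0,0,0,0,0.2,0,0,0,0,0,0,0.2],
)

```text
t: 25.72
eef_pos: [526.8, -74.1, 333.1]
tcp_rot: [-0.034, 1.567, 3.084]
ft_force: [-0.2, 0.6, -3.9]
opening: 0.458
```

```bash
python3 go.py 0 0 126 110
```

```text
t 25.73 pos [526.8 -74.1 333.1] gp [526.1 -74.  162.1] open 0.458 F [-0.2  0.6 -3.9] j [-0.26  0.45  1.87 -0.    0.83  1.33]
 gp in rack 0 [  0.8 119.1]
 gp in rack 1 [  12.7 -289.6]
 d_tool [52.1 -6.9  1.2] rv [0.0044 0.0039 0.0001] toolz_in_world [-1.     0.024  0.004] y [-0.024 -1.    -0.   ]
```

jog_arm(
  deltas=[10,-6.5,1,0.0044,0.0039,0,0.2,18,0,0,0,0,0,0.2,20,0,0,0,0,0,0.2,0,0,0,0,0,0,0.2],
)

```text
t: 26.22
eef_pos: [525.4, -61.8, 282.0]
tcp_rot: [-0.809, 1.569, 2.308]
ft_force: [-0.2, 0.4, -2.3]
opening: 0.46
```

```bash
python3 go.py 0 0 126 85
```

```text
t 26.23 pos [525.4 -61.8 282. ] gp [525.2 -61.6 111. ] open 0.460 F [-0.2  0.4 -2.3] j [-0.24  0.52  1.92  0.    0.7   1.35]
 gp in rack 0 [ -0.5 131.5]
 gp in rack 1 [  10.3 -277.4]
 d_tool [26.   5.3 -0.3] rv [0.0042 0.001  0.0011] toolz_in_world [-1.     0.024  0.001] y [-0.024 -1.    -0.001]
```

jog_arm(
  deltas=[0,5.2,-0.3,0.004,0.001,0.001,0.2,8,0,0,0,0,0,0.2,8,0,0,0,0,0,0.2,0,0,0,0,0,0,0.2],
)

```text
t: 26.72
eef_pos: [525.8, -66.1, 266.1]
tcp_rot: [2.978, 1.569, -0.19]
ft_force: [-0.2, -0.3, -3.2]
opening: 0.46
```

```bash
python3 go.py 0 0 126 70
```

```text
t 26.73 pos [525.8 -66.1 266.1] gp [526.1 -66.2  95.1] open 0.460 F [-0.2 -0.3 -3.2] j [-0.25  0.55  1.93  0.    0.66  1.35]
 gp in rack 0 [  0.6 127. ]
 gp in rack 1 [  11.8 -281.8]
 d_tool [25.1  1.   0.3] rv [ 0.0013 -0.0019 -0.0003] toolz_in_world [-1.     0.027 -0.002] y [-0.027 -1.     0.   ]
```

jog_arm(
  deltas=[5,1,0.3,0.0013,-0.0019,0,0.2,6,0,0,0,0,0,0.2,6,0,0,0,0,0,0.2,4.5,0,0,0,0,0,0.2,0,0,0,0,0,0,0.2],
)

```text
t: 27.35
eef_pos: [525.5, -67.4, 243.1]
tcp_rot: [1.576, 1.571, -1.595]
ft_force: [0.6, 0.3, -4.7]
opening: 0.46
```

```bash
python3 go.py 0 0 126 70
```

```text
t 27.35 pos [525.5 -67.4 243.1] gp [525.5 -67.4  72.1] open 0.460 F [ 0.6  0.3 -4.7] j [-0.25  0.59  1.94 -0.    0.61  1.35]
 gp in rack 0 [  0.  125.7]
 gp in rack 1 [  11.3 -283.1]
 d_tool [ 2.1 -0.2  0. ] rv [-0.0005 -0.     -0.0003] toolz_in_world [-1.     0.029 -0.   ] y [-0.029 -1.     0.   ]
```

jog_arm(
  deltas=[1,0,0,0,0,0,0.2,0.8,0,0,0,0,0,0.2,0.7,0,0,0,0,0,0.2],
)

```text
t: 27.72
eef_pos: [525.7, -67.4, 241.0]
tcp_rot: [2.562, 1.57, -0.609]
ft_force: [-2.2, -0.1, 5.7]
opening: 0.456
```

jog_arm(
  deltas=[0.6,0,0,0,0,0,0.2],
)

```text
t: 27.85
eef_pos: [525.6, -67.3, 240.9]
tcp_rot: [2.648, 1.57, -0.522]
ft_force: [-3.8, 0.4, 8.5]
opening: 0.457
```

Seated at 240.9, against 241.1 at the grip. I'll release and go to black.

jog_arm(
  deltas=[-0.1,0,0,0,0,0,0.2,0,0,0,0,0,0,0.3,0,0,0,0,0,0,0.46,0,0,0,0,0,0,0.5,0,0,0,0,0,0,0.6,0,0,0,0,0,0,0.68,0,0,0,0,0,0,0.68,-10,0,0,0,0,0,0.68,-30,0,0,0,0,0,0.68,-45,0,0,0,0,0,0.68],
)

```text
t: 29.1
eef_pos: [525.5, -67.3, 327.2]
tcp_rot: [-0.088, 1.568, 3.025]
ft_force: [-0.0, -0.1, 0.1]
opening: 0.682
```

jog_arm(
  deltas=[0,-50,-2,0.02,0,0,0.68,0,-55,-2,0.02,0,0,0.68,0,-55,-2,0.02,0,0,0.68,0,-55,0,0.02,0,0,0.68,0,-55,0,0.01,0,0,0.68,0,-50,0,0,0,0,0.68,0,-30,0,0,0,0,0.68,0,0,0,0,0,0,0.68],
)

```text
t: 30.1
eef_pos: [561.4, 291.5, 337.3]
tcp_rot: [-2.996, 1.56, 0.021]
ft_force: [0.6, -0.7, -0.4]
opening: 0.68
```

```bash
python3 go.py 1 -2 126 130;python3 - <<'E'
from h import *
c=cam("top"); save(c,"t7.png",(120,150,520,440),1.9)
E
```

```text
t 30.10 pos [561.4 291.5 337.3] gp [563.2 291.5 166.3] open 0.680 F [ 0.6 -0.7 -0.4] j [ 0.37  0.57  1.61 -0.    0.95  2.07]
 gp in rack 0 [ 27.4 485.6]
 gp in rack 1 [ 5.7 77.8]
 d_tool [ 36.3 -48.4   6.5] rv [-0.0044 -0.0105  0.0015] toolz_in_world [-0.992  0.124 -0.011] y [-0.124 -0.992 -0.002]
```

View pics/t7.png

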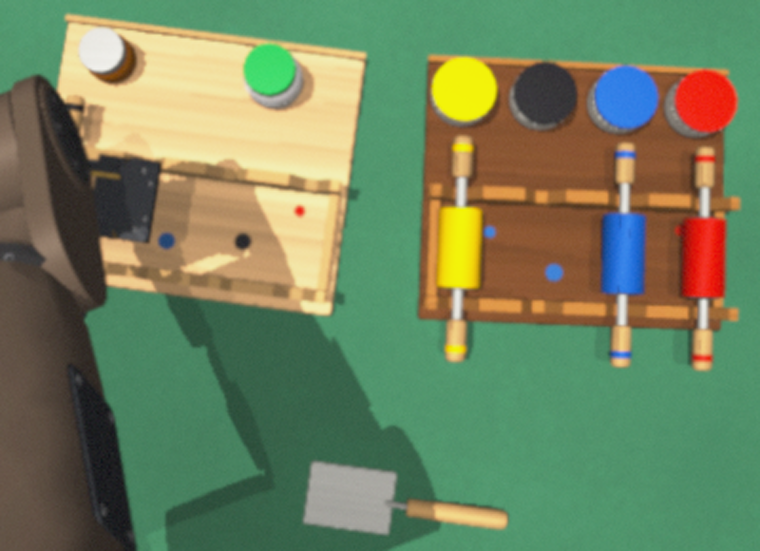

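Yellow, blue and red all lie in front of their own tins. Black is next.

jog_arm(
  deltas=[10,-44,8,-0.0044,-0.0105,0.0015,0.68,14,0,0,0,0,0,0.68,12,0,0,0,0,0,0.68,0,0,0,0,0,0,0.68],
)

```text
t: 30.65
eef_pos: [559.6, 331.2, 301.2]
tcp_rot: [1.222, 1.57, -2.045]
ft_force: [-0.4, 0.0, 0.3]
opening: 0.677
```

```bash
python3 go.py 1 -2 126 69.5
```

```text
t 30.65 pos [559.6 331.2 301.2] gp [559.5 331.1 130.2] open 0.677 F [-0.4  0.   0.3] j [ 0.43  0.64  1.59 -0.    0.91  2.13]
 gp in rack 0 [ 22.6 525. ]
 gp in rack 1 [ -2.7 116.6]
 d_tool [60.7 -9.3 -0.6] rv [-0.0048  0.0004 -0.001 ] toolz_in_world [-0.992  0.125  0.   ] y [-0.125 -0.992  0.001]
```

jog_arm(
  deltas=[8,-9.3,-0.6,-0.005,0,0,0.68,12,0,0,0,0,0,0.68,12,0,0,0,0,0,0.68,0,0,0,0,0,0,0.68],
)

```text
t: 31.15
eef_pos: [561.9, 339.6, 267.3]
tcp_rot: [1.494, 1.57, -1.769]
ft_force: [-0.6, 0.1, -0.7]
opening: 0.68
```

```bash
python3 go.py 1 -2 126 69.5
```

```text
t 31.15 pos [561.9 339.6 267.3] gp [561.9 339.4  96.3] open 0.680 F [-0.6  0.1 -0.7] j [ 0.44  0.68  1.6  -0.    0.86  2.14]
 gp in rack 0 [ 24.8 533.4]
 gp in rack 1 [ -1.3 125.1]
 d_tool [26.8 -0.7  0.7] rv [-0.0012  0.0001 -0.001 ] toolz_in_world [-0.993  0.121  0.   ] y [-0.121 -0.993  0.001]
```

jog_arm(
  deltas=[8,-0.7,0.6,-0.001,0,0,0.68,10,0,0,0,0,0,0.68,8,0,0,0,0,0,0.68,0,0,0,0,0,0,0.68],
)

```text
t: 31.65
eef_pos: [561.4, 340.4, 239.6]
tcp_rot: [1.61, 1.57, -1.651]
ft_force: [0.1, -0.8, -0.3]
opening: 0.683
```

```bash
python3 go.py 1 -2 126 69.5
```

```text
t 31.65 pos [561.4 340.4 239.6] gp [561.4 340.2  68.6] open 0.683 F [ 0.1 -0.8 -0.3] j [ 0.44  0.72  1.62 -0.    0.8   2.14]
 gp in rack 0 [ 24.2 534.2]
 gp in rack 1 [ -1.9 125.9]
 d_tool [-0.9  0.1  0.1] rv [-0.     -0.     -0.0009] toolz_in_world [-0.993  0.12  -0.   ] y [-0.12  -0.993  0.001]
```

jog_arm(
  deltas=[-0.8,0,0,0,0,0,0.5,0,0,0,0,0,0,0.46,0,0,0,0,0,0,0.4,0,0,0,0,0,0,0.3,0,0,0,0,0,0,0.2,0,0,0,0,0,0,0.2],
)

```text
t: 32.4
eef_pos: [561.5, 340.4, 241.0]
tcp_rot: [2.821, 1.57, -0.441]
ft_force: [-0.2, 0.3, -0.6]
opening: 0.459
```

jog_arm(
  deltas=[-6,0,0,0,0,0,0.2,-14,0,0,0,0,0,0.2,-25,0,0,0,0,0,0.2,-25,0,0,0,0,0,0.2,-20,0,0,0,0,0,0.2,0,0,0,0,0,0,0.2],
)

```text
t: 33.15
eef_pos: [561.1, 340.3, 337.2]
tcp_rot: [3.074, 1.569, -0.188]
ft_force: [-0.4, 0.5, -3.1]
opening: 0.457
```

```bash
python3 go.py 0 0 42 160
```

```text
t 33.15 pos [561.1 340.3 337.2] gp [561.3 340.2 166.2] open 0.457 F [-0.4  0.5 -3.1] j [ 0.44  0.6   1.55 -0.    0.99  2.14]
 gp in rack 0 [ 24.2 534.3]
 gp in rack 1 [ -2.  125.9]
 d_tool [  6.3 492.4 -21.1] rv [-0.0915 -0.0013 -0.0002] toolz_in_world [-0.993  0.12  -0.001] y [-0.12  -0.993  0.   ]
```

jog_arm(
  deltas=[0,30,-1,-0.015,0,0,0.2,0,45,-1,-0.02,0,0,0.2,0,55,0,-0.02,0,0,0.2,0,55,0,-0.02,0,0,0.2,0,55,0,-0.016,0,0,0.2,0,55,0,0,0,0,0.2,0,55,0,0,0,0,0.2,0,55,0,0,0,0,0.2,0,45,0,0,0,0,0.2,0,20,0,0,0,0,0.2],
)

```text
t: 34.4
eef_pos: [535.8, -142.1, 332.8]
tcp_rot: [0.022, 1.567, 3.141]
ft_force: [0.7, -0.1, -3.5]
opening: 0.454
```

```bash
python3 go.py 0 0 42 150
```

```text
t 34.40 pos [ 535.8 -142.1  332.8] gp [ 535.2 -142.1  161.8] open 0.454 F [ 0.7 -0.1 -3.5] j [-0.38  0.48  1.81 -0.    0.86  1.22]
 gp in rack 0 [11.8 51.3]
 gp in rack 1 [  29.8 -356.1]
 d_tool [11.9  9.3 12.4] rv [ 0.0062  0.0036 -0.0001] toolz_in_world [-1.     0.022  0.004] y [-0.022 -1.     0.   ]
```

jog_arm(
  deltas=[0,9,12,0.006,0.0036,0,0.2,15,0,0,0,0,0,0.2,18,0,0,0,0,0,0.2,0,0,0,0,0,0,0.2],
)

```text
t: 34.9
eef_pos: [521.5, -150.2, 296.7]
tcp_rot: [-0.475, 1.568, 2.637]
ft_force: [0.9, -1.2, -3.5]
opening: 0.456
```

```bash
python3 go.py 0 0 42 90
```

```text
t 34.90 pos [ 521.5 -150.2  296.7] gp [ 521.1 -149.9  125.7] open 0.456 F [ 0.9 -1.2 -3.5] j [-0.4   0.51  1.87  0.    0.76  1.2 ]
 gp in rack 0 [-2.  43.1]
 gp in rack 1 [  16.8 -365.6]
 d_tool [35.7  1.  -1.7] rv [-0.0012  0.0024  0.0013] toolz_in_world [-1.     0.03   0.002] y [-0.03  -1.    -0.001]
```

jog_arm(
  deltas=[8,1,-1.7,-0.001,0.0024,0.001,0.2,12,0,0,0,0,0,0.2,12,0,0,0,0,0,0.2,0,0,0,0,0,0,0.2],
)

```text
t: 35.4
eef_pos: [523.6, -150.0, 262.7]
tcp_rot: [-2.873, 1.57, 0.242]
ft_force: [-0.2, -0.8, -2.1]
opening: 0.455
```

```bash
python3 go.py 0 0 42 70
```

```text
t 35.40 pos [ 523.6 -150.   262.7] gp [ 523.7 -149.9   91.7] open 0.455 F [-0.2 -0.8 -2.1] j [-0.4   0.57  1.89  0.    0.68  1.2 ]
 gp in rack 0 [ 0.5 43.2]
 gp in rack 1 [  19.3 -365.3]
 d_tool [21.7  1.2  0.5] rv [ 0.0017 -0.0005  0.0001] toolz_in_world [-1.     0.027 -0.   ] y [-0.027 -1.    -0.   ]
```

jog_arm(
  deltas=[4,1.1,0.5,0.0017,0,0,0.2,6,0,0,0,0,0,0.2,5,0,0,0,0,0,0.2,3.5,0,0,0,0,0,0.2,0,0,0,0,0,0,0.2],
)

```text
t: 36.02
eef_pos: [523.2, -151.3, 243.3]
tcp_rot: [3.024, 1.57, -0.147]
ft_force: [0.2, -0.1, -2.9]
opening: 0.459
```

```bash
python3 go.py 0 0 42 70
```

```text
t 36.02 pos [ 523.2 -151.3  243.3] gp [ 523.4 -151.3   72.3] open 0.459 F [ 0.2 -0.1 -2.9] j [-0.4   0.6   1.91  0.    0.63  1.2 ]
 gp in rack 0 [ 0.3 41.8]
 gp in rack 1 [  19.2 -366.7]
 d_tool [ 2.3 -0.2  0.1] rv [-0.0004 -0.0013 -0.0001] toolz_in_world [-1.     0.029 -0.001] y [-0.029 -1.     0.   ]
```

jog_arm(
  deltas=[1,0,0,0,0,0,0.2,0.8,0,0,0,0,0,0.2,0.7,0,0,0,0,0,0.2],
)

```text
t: 36.4
eef_pos: [523.3, -151.3, 241.0]
tcp_rot: [2.926, 1.569, -0.244]
ft_force: [0.1, 0.0, -2.7]
opening: 0.457
```

jog_arm(
  deltas=[0.6,0,0,0,0,0,0.2],
)

```text
t: 36.52
eef_pos: [523.3, -151.3, 240.8]
tcp_rot: [2.901, 1.568, -0.269]
ft_force: [-3.1, 0.2, 9.2]
opening: 0.457
```

Seated at 240.8, against 241.0 at the grip. I'll release, retreat and inspect.

jog_arm(
  deltas=[-0.1,0,0,0,0,0,0.2,0,0,0,0,0,0,0.3,0,0,0,0,0,0,0.46,0,0,0,0,0,0,0.5,0,0,0,0,0,0,0.6,0,0,0,0,0,0,0.68,0,0,0,0,0,0,0.68,-10,0,0,0,0,0,0.68,-30,0,0,0,0,0,0.68,-45,0,0,0,0,0,0.68],
)

```text
t: 37.78
eef_pos: [523.0, -151.3, 327.0]
tcp_rot: [-0.542, 1.569, 2.57]
ft_force: [1.0, 0.3, 0.3]
opening: 0.68
```

jog_arm(
  deltas=[-40,0,0,0,0,0,0.68,-30,-50,0,0,0,0,0.68,0,-55,0,0,0,0,0.68,0,-55,0,0,0,0,0.68,0,-55,0,0,0,0,0.68,0,-55,0,0,0,0,0.68,0,-55,0,0,0,0,0.68,0,-55,0,0,0,0,0.68,0,0,0,0,0,0,0.68],
)

```text
t: 38.9
eef_pos: [532.8, 239.8, 410.1]
tcp_rot: [3.141, 1.558, -0.032]
ft_force: [0.7, -0.3, 0.2]
opening: 0.68
```

```bash
python3 - <<'E'
from ov import *
for n,b,s in(("top",(320,150,520,345),3),("side",(240,110,440,290),3)):
    c=cam(n); save(c,n+"9.png",b,s)
    for k,a,m,r,q in blobs(c["image"],ROI[n]):
        P=onz(c,m,60)[0]; o,yw=RK[0]; d=P[:2]-o; co,sn=np.cos(yw),np.sin(yw)
        l=np.array([co*d[0]+sn*d[1],-sn*d[0]+co*d[1]])
        if abs(l[1])<170: print(n,k,a,l.round(1))
E
```

```text
top yellow 681.5 [ -0.2 125.2]
top yellow 836.5 [163.1 125.8]
top red 834.0 [   0.6 -125.6]
top red 735.0 [ 162.8 -126. ]
top blue 768.5 [  1.3 -42.9]
top blue 731.5 [162.4 -41.8]
top black 225.5 [-3.2 27.3]
top black 264.0 [ 0.4 53.5]
side yellow 516.5 [162.8 125.4]
side red 301.5 [ 162.9 -126.2]
side blue 355.5 [162.7 -42.7]
side black 373.5 [161.8  42.1]
side black 1882.5 [-45.1  47.5]
```

View pics/top9.png

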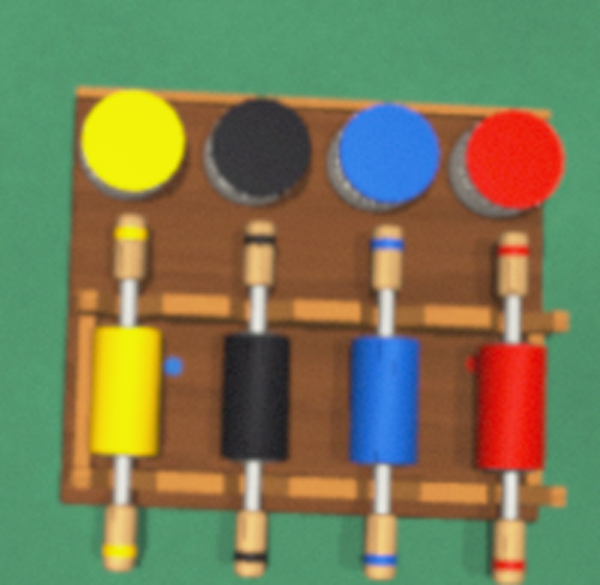

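View pics/side9.png

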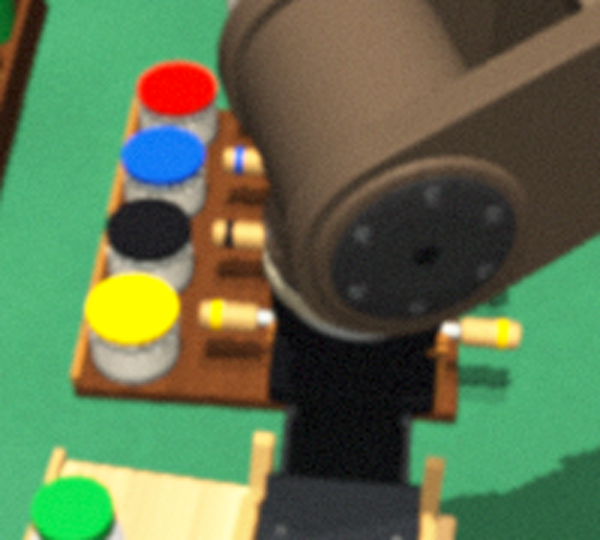

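jog_arm(
  deltas=[0,-50,0,0,0,0,0.68,0,-50,0,0.05,0,0,0.68,0,-50,0,0.05,0,0,0.68,0,-30,0,0,0,0,0.68,0,0,0,0,0,0,0.68,0,0,0,0,0,0,0.68],
)

```text
t: 39.75
eef_pos: [548.6, 412.1, 412.2]
tcp_rot: [3.101, 1.558, -0.189]
ft_force: [0.5, -0.4, 1.1]
opening: 0.678
```

```bash
python3 - <<'E'
from ov import *
c=cam("side"); save(c,"side10.png",(240,110,440,290),3); print(env.state()["eef_pos"],env.state()["ft_force"])
for k,a,m,r,q in blobs(c["image"],ROI["side"]):
        P=onz(c,m,60)[0]; o,yw=RK[0]; d=P[:2]-o; co,sn=np.cos(yw),np.sin(yw)
        l=np.array([co*d[0]+sn*d[1],-sn*d[0]+co*d[1]])
        if abs(l[1])<170: print(k,a,l.round(1))
E
```

```text
[548.65127243 411.97266067 412.22877195] [ 0.02766246 -0.0737619  -0.61983155]
yellow 341.5 [170.9 120.5]
red 476.0 [  -0. -127.]
red 298.5 [ 162.7 -126.3]
blue 150.5 [ 23.1 -56.2]
blue 356.0 [162.8 -42.6]
black 372.0 [161.9  42.1]
black 454.0 [-104.2   60.3]
```

View pics/side10.png

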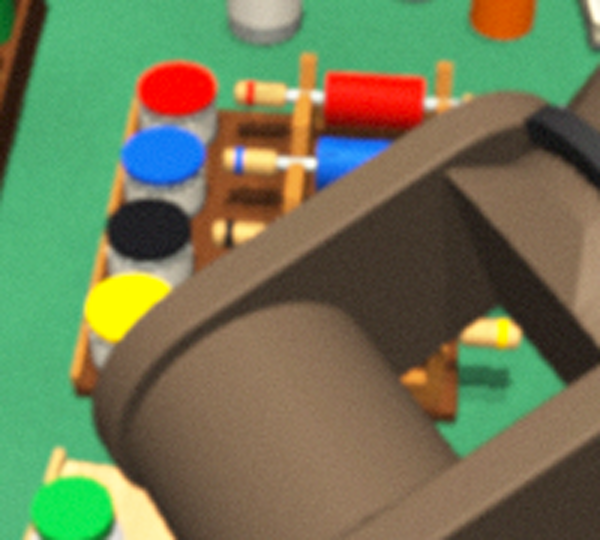

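The side view shows red down in both notches, but the arm hides part of the others. The top view and the contact heights cover those.

```bash
python3 -c "
from cell import env
print(env.job_done())"
```

```text
the job is handed in; nothing more can be done
None
```

All four rollers are on the inking rack, each in front of the tin of its own colour: yellow, black, blue, red from the robot's left. I moved them in the order red, blue, yellow, black. The job was handed in at about 40 s of the 134 s allowed, with the arm clear of everything.

**Seating:** Each roller was lowered until it touched and then let go. All four touched down within 0.3 mm of the gripper height at which they were gripped while seated in the drying rack. The force readings stayed small: about 9 N for blue, yellow and black. Red reached 22 N because I pressed it a little further to confirm contact.

**Last checks:** The final top view shows all four spindles lying in both notches. The yellow, red and blue drums measured within about 1.5 mm of their places, and the tins are where they started, within about 1 mm.

**What I could not confirm:**
- The black drum came out as two pieces in the colour mask, so I judged it by eye in the top view and by its contact height.
- The arm hid most of black and yellow and part of blue in the last side view, so only red was clearly confirmed from that side.

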